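# Load the drop-shape analyser and jog its stage up

## Task

Set the green specimen holder gently on the sample stage of the drop-shape analyser, inside the white outline under the dosing needle with its length along the outline's, and let go of it. Then hold the yellow jog key on the sloping control box down for four seconds without a break, so that the stage carries the specimen up to just below the needle, and release the key. Nothing may touch the needle, do not press the black key, and leave everything else where it stands.

Things in the scene. Friction and masses are not known exactly. Their poses are not given: they have to be found in the camera images.
- holder_green_c (a point): Specimen holder: green metal frame 80 long x 44 wide x 34 tall with flat upright sides, a glass slide on top (36 tall in all) and a steel thumb screw at each end (16 dia., 12 long; 104 over both); 200 g. Point: its centre, 18 above its underside; x along its length, y across, z up. The one to load; stands at the robot's right in a row with the other two, 115 apart, lengths pointing away from the robot.
- holder_blue_c (a point): Specimen holder: blue metal frame 80 long x 44 wide x 34 tall with flat upright sides, a glass slide on top (36 tall in all) and a steel thumb screw at each end (16 dia., 12 long; 104 over both); 200 g. Point: its centre, 18 above its underside; x along its length, y across, z up. Not wanted; leave it.
- holder_orange_c (a point): Specimen holder: orange metal frame 80 long x 44 wide x 34 tall with flat upright sides, a glass slide on top (36 tall in all) and a steel thumb screw at each end (16 dia., 12 long; 104 over both); 200 g. Point: its centre, 18 above its underside; x along its length, y across, z up. Not wanted; leave it.
- stage (a point): Centre of the top of the sample stage, a black platform 140 (x) x 120 (y) on two rods over a pale housing (150 x 130, 100 tall). 150 above the bench when parked; rises with the lift. x points away from the robot, y to its left, z up. The white outline around this point is 128 (x) x 68 (y). The dosing head hangs over it, so it is reached with a tool leaning back towards the robot.
- dosing_head (a point): Point on the underside of the dosing head, 350 above the bench and straight above the stage's centre; axes as the stage. The head is 90 wide in x (45 each way), 90 tall, and reaches from 50 left of this point to a column 440 tall on the right (near face 145 right); the lit panel in front of the column stands 116 right, 195 to 280 above the bench.
- lens (a point): Middle of the front of the camera lens (52 dia.) that looks at the stage from the left, 116 from the stage's centre and 238 above the bench; the camera stands to the left of it. Axes as the stage.
- needle: The dosing needle, a steel needle 2.4 dia. hanging upright from the head above the stage's centre. Its origin is its lower tip, 250 above the bench: 64 above a loaded holder's glass with the stage parked.
- lift (a joint): Height of the stage above parked, m: about 0.001 at the start, 0.075 at most. It rises about 11 mm per second (loaded) while the yellow key is held and stops within 4 mm when the key comes up: near 0.05 after four seconds. From 0.064 on the specimen meets the needle. It cannot be brought down again.
- jog_up_top (a point): Centre of the top of the yellow jog (up) key, 29 dia. with a black triangle, on the pale control box (110 x 168) at the robot's left. The box's face slopes down to the robot at 34 degrees: z here is its outward normal, x up the slope, y to the left. The key stands 18 proud of the face, 13 of its collar (41 dia.). A red stop and a small knob, both fixed, are 73 or more to the right.
- jog_up (a joint): Travel of the yellow key, m: 0 up, 0.006 fully down; a sprung key that needs 3 N to start and 6 N fully down. The stage drive runs from about 0.0015; hold it past half travel (0.003).
- jog_down_top (a point): Centre of the top face of the black jog (down) key, like the yellow one, 58 further down the slope. Not to be pressed.
- jog_down (a joint): Travel of the black key, m: 0 up, 0.006 fully down.
- lens_cap: Black lens cap lying on the bench in front of the analyser, 58 dia. x 11; origin under its centre.
- slide_box: Clear slide box with a blue lid, 87 x 52 x 36; origin under its centre.
- jar_tall: White jar, green lid, 84 dia. x 149; origin under its centre.
- jar_short: White jar, white lid, 80 dia. x 109; origin under its centre.
- reagent: Amber reagent bottle with a blue cap, 64 dia. x 130; origin under its centre.
- beaker: Glass beaker, 76 dia. x 90; origin under its centre.
- driver: Orange-handled screwdriver lying on the bench near the robot, 170 long; origin at its middle, on the bench.
Things that resemble listed ones, but are neither listed nor needed, are in the scene too. Of the things that look like the part that bears holder_green_c, the smaller one is meant.

How it is judged:
By the outcome, as a careful person would: the job done as asked, in the order asked, and still so for the second after the job is handed in, with the robot touching nothing.
It also fails if it takes over 58 s, if anything falls off the work surface, if the arm or the gripper's body presses on something with over 40 N, if the wrist force passes 120 N, or if a joint passes its speed limit or range.

## Robot

A 7-joint arm with a two-finger parallel gripper is mounted at the origin on the work surface. World frame = base frame: x ahead of the robot, y to its left, z up, the work surface at z = 0. Lengths are in m, angles in rad, forces in N, time in s.
With the tool pointing down it reaches from about 0.4 to 0.875 m from the base axis. Payload 19.3 kg.
Tool frame: the origin (TCP) lies on the centre line of the jaws, within the pads' length; the fingertips stand 22 mm ahead of it and the grasp point (between the pads) lies 3 mm ahead of it; y points along the fingers, z is the direction in which the jaws open and shut, and the axes are right-handed (so a half turn about y gives the same grasp; the last joint's range is limited). The gripper opens to 85 mm and grips with 20 to 120 N. Pads are 22 mm wide; open, the fingers measure 114 mm over their backs; the gripper's body (76 mm by 85 mm) begins 54 mm behind the grasp point. The pads swing forward as they close: fully open they stand 13 mm farther back than shut.
Start: joints at [-1.182, 0.521, -0.036, 1.599, 0.021, 1.021, -0.113], TCP at [0.277, 0.56, 0.253] pointing down, gripper open.
Joint ranges: [-2.91, 2.91], [-0.3, 2.13], [-1.5, 1.42], [0.17, 2.43], [-1.26, 4.41], [0.16, 1.93], [-2.52, 2.52]. Speed limits (rad/s): [1.89, 1.89, 2.39, 2.39, 3.01, 3.01, 3.01].

## Interface

Orientations are given as a unit quaternion [w, x, y, z].
In Python, from rig import status, vision, manip, models gives the robot as it stands.
- The arm moves only by the tool step_arm, never from a script. Its arguments are lists of equal length, an entry for each row: "travel": the shift along the tool's x, y, z scaled (see below), a list of three; "angular": the turn, a rotation vector about the tool's x, y, z scaled (see below), a list of three; "jaw": the finger opening in mm, from 0 to 85.4. A call has 1 to 12 rows; each row shifts and turns the commanded pose from where the row before left it, along the tool's axes as they then stand; what a row does not reach is not made up. The controller multiplies each number of a shift by 0.3 m and each number of a turn by pi/4 rad. A row lasts 1/12 s, in which the tool goes at most 41.7 mm and 7.16 degrees, less where a joint would pass 70% of its speed; a pose out of reach is approached as far as the arm can. A call with a number of a shift or a turn outside -1 to 1 is refused whole. A call with a gripper value outside its range is refused whole. The fingers move at their own pace and stop on an object; "squeeze" is the grip in N (left out, the last holds). Time passes only in rows, so rows that do not move let the fingers close. It gives the time, the measured TCP pose, the force and the opening at its end, in the units of the state.
- status.sense(): the state, without advancing time (a new reading comes with each control period).
- vision.snapshot(name): name is "scene" or "top" or "wrist"; returns a dict with "frame" (384x512x3 uint8, blue, green, red), "range_z" (384x512 float32, m along the optical axis (not along the pixel's ray), 0 where there is no reading), "K" (3x3 intrinsics, pixels), "R" (3x3) and "t" (3): a world point X has camera coordinates R X + t; the wrist camera has in their place "hand_eye" (4x4, takes a point from camera to tool coordinates, whose origin is the TCP and whose axes are the tool frame's). Camera axes: x right, y down, z forward; pixel columns grow to the right and rows downward; lengths in m; the calibration is good to about 2 mm. The wrist camera is an equidistant fisheye: a pixel r from the principal point sees the ray r / f radians off the axis. A picture is of the moment at which its call begins: read the wrist's pose just before it.
- manip.close_job(): hands the job in, once; it reports no verdict.
Trained networks look in the newest picture that a camera, given by its name, has taken for a name from the list of things; names that differ only in an ending like _2 or _b are one class to them, and where a whole thing is asked for, a point or a joint stands for the part that bears it (a point fixed in the world has none). Each returns a list of dicts, best first, with "score" (0 to 1); they miss things now and then, are a little off and sometimes report something else, mostly with a low value. They report only what shows in the picture. A call takes as long as a camera call. They do not tell look-alikes from the thing itself.
- models.spot_in(camera, name): "position" ([x, y, z] in m, in the coordinates of the camera as it stood for that picture, good to about 4 mm: the middle of the surface that is visible of it).
- models.spot_point(camera, name): "position" ([x, y, z] in m, in the coordinates of the camera as it stood for that picture, good to about 4 mm: a listed point, or the origin of a listed thing).
The state is a dict: "t": time; "joint_pos": joint angles; "qvel": joint speeds; "tau": joint torques, N m; "ee_pos": TCP position; "eef_rot": TCP orientation; "ft_force": force on the tool from outside, world axes, zero at the start; "ft_torque": the same for the moment, N m; "width": finger opening in m.
Only numpy, scipy, OpenCV 4.12 (cv2) and the standard library are available. Lean on these libraries where they do the work, as an engineer would, in place of code of your own. Each camera call takes 0.05 s, during which the arm holds its last target.

## Working session

There is one attempt and no reset: what is moved stays moved. The work goes in short steps, Python scripts to look and compute and a tool call to move; the robot and the scene stay as the last step left them, time stands still between calls to the robot, and variables do not carry over. Pictures are saved under pics/ and viewed, and the job is handed in when it is done.

Besides the shell and the picture viewer there is one more tool, called after "Request:" as name(argument=value, ...) on one line, values as JSON. step_arm: Moves the arm, as the interface text tells. Its arguments: {"type":"object","properties":{"travel":{"type":"array"},"angular":{"type":"array"},"jaw":{"type":"array"},"squeeze":{"type":"number"}},"required":["travel","angular","jaw"]}

```bash
ls; mkdir -p pics
cat > h.py <<'E'
import numpy as np, cv2
from rig import status, vision, manip, models
from scipy.spatial.transform import Rotation as Rn
def w(s,p): return s["R"].T@(np.array(p)-s["t"])
def pix(s,u,v,d=None):
    d=s["range_z"][int(v),int(u)] if d is None else d
    return w(s,np.linalg.inv(s["K"])@np.array([u,v,1])*d)
def proj(s,X):
    c=s["K"]@(s["R"]@np.array(X)+s["t"]); return c[:2]/c[2]
def toolR(q): return Rn.from_quat([q[1],q[2],q[3],q[0]])
E
python3 - <<'E'
from h import *
for n in ["scene","top"]:
    s=vision.snapshot(n); cv2.imwrite(f"pics/{n}0.png",s["frame"])
    for k in ["holder_green_c","holder_blue_c","holder_orange_c","stage","dosing_head","lens","needle","jog_up_top","jog_down_top","lens_cap"]:
        for r in models.spot_point(n,k)[:4]:
            X=w(s,r["position"]); print(n,k,round(r["score"],2),X.round(3),proj(s,X).round(0))
print(status.sense())
E
```

```text
pics
scene holder_green_c 0.83 [ 0.357 -0.237  0.025] [191. 181.]
scene holder_green_c 0.7 [ 0.537 -0.203  0.017] [185. 217.]
scene holder_blue_c 0.56 [ 0.547 -0.424  0.015] [127. 210.]
scene holder_orange_c 0.77 [ 0.505 -0.318  0.018] [158. 206.]
scene stage 0.84 [0.603 0.092 0.151] [261. 216.]
scene dosing_head 0.92 [0.607 0.088 0.351] [259. 169.]
scene dosing_head 0.36 [ 0.659 -0.442  0.001] [110. 235.]
scene lens 0.72 [0.609 0.206 0.238] [298. 204.]
scene lens 0.36 [ 0.536 -0.208  0.015] [183. 216.]
scene lens_cap 0.24 [0.611 0.209 0.233] [298. 205.]
top holder_green_c 0.8 [ 0.359 -0.241  0.023] [332. 253.]
top holder_green_c 0.57 [ 0.533 -0.208  0.023] [324. 205.]
top holder_blue_c 0.86 [ 0.549 -0.428  0.017] [384. 202.]
top holder_orange_c 0.77 [ 0.507 -0.312  0.018] [352. 213.]
top stage 0.63 [0.603 0.093 0.154] [241. 181.]
top dosing_head 0.96 [0.604 0.097 0.352] [238. 174.]
top lens 0.72 [0.612 0.208 0.24 ] [204. 174.]
top jog_up_top 0.47 [ 0.549 -0.426  0.017] [383. 202.]
top jog_up_top 0.39 [0.422 0.348 0.098] [167. 232.]
top jog_down_top 0.53 [0.375 0.328 0.067] [173. 245.]
top lens_cap 0.6 [ 0.465  0.068 -0.003] [248. 222.]
{'t': 1.1, 'joint_pos': array([-1.18219311,  0.52142989, -0.03631376,  1.5995081 ,  0.02118   ,
        1.02108683, -0.11281978]), 'qvel': array([ 6.06704311e-04, -1.07092757e-03, -6.98444093e-04,  6.46799946e-05,
       -4.59035734e-05, -2.57673099e-04, -8.07180066e-05]), 'tau': array([-2.01929171e-03, -9.26865005e+01,  1.97767630e+00, -3.70218909e+01,
        1.80322188e-02,  2.64390721e-03,  3.89986070e-06]), 'ee_pos': array([0.27680265, 0.5603496 , 0.25326908]), 'eef_rot': array([-0.68856209,  0.68859299, -0.16082483,  0.1608021 ]), 'ft_force': array([-0.08779537,  0.18425858,  0.36407802]), 'ft_torque': array([-0.00153911,  0.04073279,  0.01793417]), 'width': 0.08523871610248925}
```

Run:
```python
import cv2
a=cv2.imread("pics/scene0.png");b=cv2.imread("pics/top0.png")
cv2.imwrite("pics/s_big.png",cv2.resize(a[120:340,80:380],None,fx=2.6,fy=2.6,interpolation=3))
cv2.imwrite("pics/t_big.png",cv2.resize(b[120:310,120:420],None,fx=2.6,fy=2.6,interpolation=3))
```

```text
(no output)
```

View pics/s_big.png

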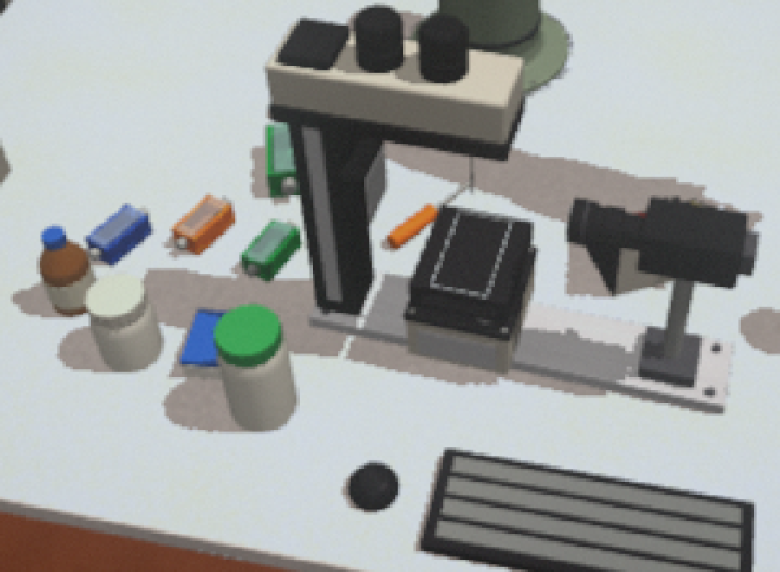

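View pics/t_big.png

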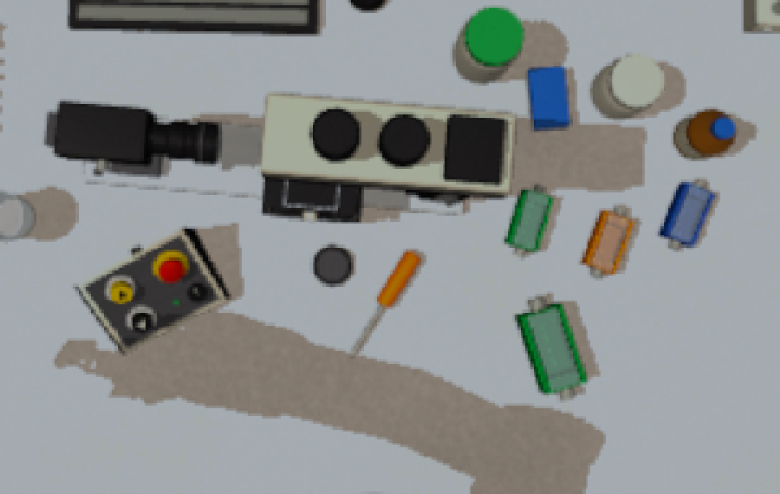

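Two green holders: pixel (324,205) in the top picture, smaller and in the row with orange (352,213) and blue (384,202), and (332,253), larger, out of the row and nearer the robot. The smaller one at (324,205) is meant. Next I'll crop it and measure yaws.

Run:
```python
from h import *
s=vision.snapshot("top"); f=s["frame"]
hsv=cv2.cvtColor(f,cv2.COLOR_BGR2HSV)
cv2.imwrite("pics/crop.png",cv2.resize(f[185:285,300:410],None,fx=6,fy=6,interpolation=3))
def cloud(m):
    v,u=np.nonzero(m&(s["range_z"]>0)); return np.array([pix(s,a,b) for a,b in zip(u,v)])
def box(u0,u1,v0,v1):
    m=np.zeros(f.shape[:2],bool); m[v0:v1,u0:u1]=1; return m
H,S,V=hsv[...,0].astype(int),hsv[...,1],hsv[...,2]
for n,m in {"green":(H>40)&(H<90)&(S>60)&box(310,338,188,225),"biggreen":(H>40)&(H<90)&(S>60)&box(310,350,232,275),"orange":(H<22)&(S>80)&box(340,365,195,230),"blue":(H>95)&(H<130)&(S>90)&box(372,398,185,220)}.items():
    P=cloud(m); P=P[P[:,2]>0.008]; 
    r=cv2.minAreaRect((P[:,:2]*1000).astype(np.float32)); print(n,len(P),np.round(r[0]),np.round(r[1]),r[2],"z",P[:,2].min().round(3),np.percentile(P[:,2],[50,95]).round(3))
# control box: points
P=cloud(box(145,212,200,260)); q=P[(P[:,2]>0.015)]
r=cv2.minAreaRect((q[:,:2]*1000).astype(np.float32)); print("box",r,q[:,2].max())
# head top
P=cloud(box(218,320,150,195)); q=P[(P[:,2]>0.42)&(P[:,2]<.45)]; r=cv2.minAreaRect((q[:,:2]*1000).astype(np.float32)); print("head",r)
w_=vision.snapshot("wrist"); print(w_["hand_eye"].round(3),w_["K"]); cv2.imwrite("pics/w0.png",w_["frame"])
st=status.sense(); print(toolR(st["eef_rot"]).as_matrix().round(3))
for n in ["jog_up_top","jog_down_top","jog_up"]:
  for r in models.spot_point("wrist",n)[:3]:
    p=w_["hand_eye"]@np.r_[r["position"],1]; X=st["ee_pos"]+toolR(st["eef_rot"]).apply(p[:3]); print(n,r["score"],X.round(4))
```

```text
green 285 [ 535. -208.] [44. 83.] 73.88944244384766 z 0.008 [0.035 0.041]
biggreen 563 [ 358. -239.] [113.  64.] 19.05483627319336 z 0.009 [0.049 0.055]
orange 281 [ 507. -317.] [45. 82.] 71.18437957763672 z 0.008 [0.034 0.041]
blue 149 [ 548. -427.] [44. 80.] 67.48347473144531 z 0.008 [0.033 0.041]
box ((426.74822998046875, 314.635498046875), (123.8133316040039, 169.5771026611328), 29.532917022705078) 0.11216404064083185
head ((597.8499755859375, 8.160865783691406), (265.74493408203125, 86.25953674316406), 86.49419403076172)
[[-0.001  0.959  0.283 -0.071]
 [-0.    -0.283  0.959 -0.12 ]
 [ 1.     0.     0.    -0.001]
 [ 0.     0.     0.     1.   ]] [[297.31863964   0.         255.16949944]
 [  0.         297.31863964 193.26368951]
 [  0.           0.           1.        ]]
[[ 0.897  0.     0.443]
 [-0.443 -0.     0.897]
 [ 0.    -1.    -0.   ]]Traceback (most recent call last):
  File "<stdin>", line 21, in <module>
ValueError: it knows: beaker, dosing_head, driver, holder_blue, holder_green, holder_orange, jar_short, jar_tall, jog_down_top, jog_up_top, lens, lens_cap, needle, reagent, slide_box, stage
```

View pics/w0.png

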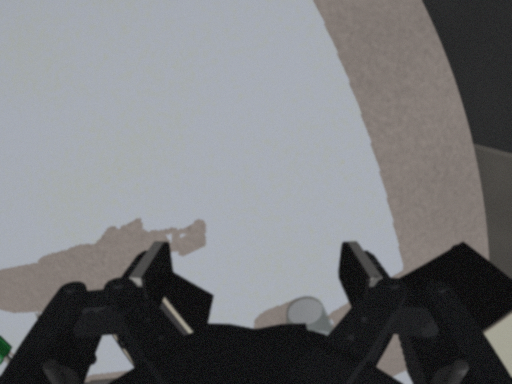

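View pics/crop.png

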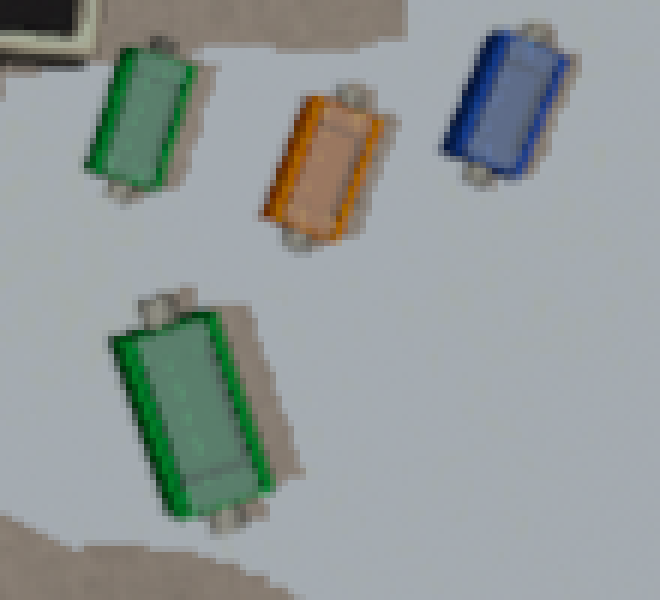

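The enlarged crop confirms it: the small green holder (top left, about (324,205), 44x83 mm measured, in the row) is the target. The big one (113x64 mm) is the decoy. Next is a planner that prints round row numbers.

```bash
cat >> h.py <<'E'
def Rt(yaw,lean):
    c,s=np.cos(yaw),np.sin(yaw); C,S=np.cos(lean),np.sin(lean)
    return Rn.from_matrix(np.array([[C*c,C*s,S],[S*c,S*s,-C],[-s,c,0]]).T)
def plan(p1,R1,n,p0=None,R0=None):
    st=status.sense()
    if p0 is None: p0,R0=st["ee_pos"],toolR(st["eef_rot"])
    w_=((R0.inv()*R1).as_rotvec())/n; a=np.round(w_/(np.pi/4),3)
    p,R=np.array(p0),R0; T=[];
    for i in range(n):
        tgt=p+(p1-p)/(n-i)
        t=np.round(R.inv().apply(tgt-p)/.3,3); T.append(t.tolist()); p=p+R.apply(t*.3); R=R*Rn.from_rotvec(a*np.pi/4)
    print("n",n,"travel",T,"\nangular",a.tolist(),"end",p.round(4),"err",np.round((R.inv()*R1).as_rotvec(),3), "max",np.abs(T).max(), 'norm mm',max(np.linalg.norm(np.array(t))*300 for t in T),'deg',np.degrees(np.linalg.norm(w_)))
    return p,R
L=0.611
def pose_h(c,yaw,gx=-.022,gz=.025,back=0,base=0):
    R=Rt(yaw,L); g=np.array([c[0]+gx*np.cos(yaw),c[1]+gx*np.sin(yaw),base+gz])
    return g-R.apply([0,.003+back,0]),R
E
python3 - <<'E'
from h import *
p,R=pose_h((.535,-.207),-.285,back=.13)
print(p); plan(p,R,24)
E
```

```text
[ 0.44066493 -0.17936212  0.13393694]
n 24 travel [[0.066, 0.017, -0.082], [0.065, 0.018, -0.083], [0.064, 0.019, -0.083], [0.063, 0.021, -0.084], [0.062, 0.022, -0.084], [0.06, 0.024, -0.084], [0.059, 0.025, -0.085], [0.058, 0.026, -0.085], [0.057, 0.027, -0.086], [0.055, 0.029, -0.086], [0.054, 0.03, -0.087], [0.053, 0.031, -0.087], [0.051, 0.032, -0.088], [0.05, 0.033, -0.088], [0.048, 0.034, -0.089], [0.047, 0.035, -0.089], [0.045, 0.036, -0.089], [0.044, 0.037, -0.09], [0.042, 0.038, -0.09], [0.041, 0.038, -0.091], [0.039, 0.039, -0.091], [0.037, 0.04, -0.091], [0.036, 0.041, -0.092], [0.034, 0.041, -0.092]] 
angular [0.003, -0.009, -0.032] end [ 0.4406 -0.1793  0.134 ] err [-0.004 -0.    -0.006] max 0.092 norm mm 32.12382293563455 deg 1.5146788177729682
```

Request:
step_arm(travel=[[0.066,0.017,-0.082],[0.065,0.018,-0.083],[0.064,0.019,-0.083],[0.063,0.021,-0.084],[0.062,0.022,-0.084],[0.06,0.024,-0.084],[0.059,0.025,-0.085],[0.058,0.026,-0.085],[0.057,0.027,-0.086],[0.055,0.029,-0.086],[0.054,0.03,-0.087],[0.053,0.031,-0.087]], angular=[[0.003,-0.009,-0.032],[0.003,-0.009,-0.032],[0.003,-0.009,-0.032],[0.003,-0.009,-0.032],[0.003,-0.009,-0.032],[0.003,-0.009,-0.032],[0.003,-0.009,-0.032],[0.003,-0.009,-0.032],[0.003,-0.009,-0.032],[0.003,-0.009,-0.032],[0.003,-0.009,-0.032],[0.003,-0.009,-0.032]], jaw=[85,85,85,85,85,85,85,85,85,85,85,85])

```text
t: 2.3
ee_pos: [0.359, 0.1893, 0.1934]
eef_rot: [-0.673, 0.701, -0.024, 0.236]
ft_force: [1.0, 0.8, -0.7]
width: 0.085
```

Run:
```python
from h import *
s=status.sense();print(s["joint_pos"].round(3),s["t"])
p,R=pose_h((.535,-.207),-.285,back=.13)
plan(p,R,12)
```

```text
[-1.022  0.22   0.204  2.355  0.503  0.496 -0.064] 2.3
n 12 travel [[0.051, 0.032, -0.087], [0.05, 0.033, -0.088], [0.048, 0.034, -0.088], [0.047, 0.035, -0.089], [0.045, 0.036, -0.089], [0.043, 0.037, -0.09], [0.042, 0.038, -0.09], [0.04, 0.039, -0.09], [0.039, 0.039, -0.091], [0.037, 0.04, -0.091], [0.035, 0.041, -0.092], [0.033, 0.041, -0.092]] 
angular [0.003, -0.009, -0.033] end [ 0.4406 -0.1795  0.134 ] err [-0.005  0.     0.004] max 0.092 norm mm 31.989060630159177 deg 1.5232874221306598
```

Request:
step_arm(travel=[[0.051,0.032,-0.087],[0.05,0.033,-0.088],[0.048,0.034,-0.088],[0.047,0.035,-0.089],[0.045,0.036,-0.089],[0.043,0.037,-0.09],[0.042,0.038,-0.09],[0.04,0.039,-0.09],[0.039,0.039,-0.091],[0.037,0.04,-0.091],[0.035,0.041,-0.092],[0.033,0.041,-0.092]], angular=[[0.003,-0.009,-0.033],[0.003,-0.009,-0.033],[0.003,-0.009,-0.033],[0.003,-0.009,-0.033],[0.003,-0.009,-0.033],[0.003,-0.009,-0.033],[0.003,-0.009,-0.033],[0.003,-0.009,-0.033],[0.003,-0.009,-0.033],[0.003,-0.009,-0.033],[0.003,-0.009,-0.033],[0.003,-0.009,-0.033]], jaw=[85,85,85,85,85,85,85,85,85,85,85,85])

```text
t: 3.3
ee_pos: [0.344, 0.0616, 0.1264]
eef_rot: [-0.594, 0.786, -0.007, 0.172]
ft_force: [0.5, -0.8, -1.2]
width: 0.0846
```

```bash
cat >> h.py <<'E'
def wsnap(name):
    st=status.sense(); s=vision.snapshot("wrist"); s["st"]=st; cv2.imwrite(f"pics/{name}.png",s["frame"]); return s
def w2w(s,p):
    q=s["hand_eye"]@np.r_[p,1]; return s["st"]["ee_pos"]+toolR(s["st"]["eef_rot"]).apply(q[:3])
def wcloud(s,m):
    v,u=np.nonzero(m&(s["range_z"]>0)); K=s["K"]; x=(u-K[0,2])/K[0,0]; y=(v-K[1,2])/K[1,1]; r=np.hypot(x,y)+1e-9
    d=s["range_z"][v,u]; k=np.tan(r)/r; P=np.stack([x*k*d,y*k*d,d],1)
    Q=P@s["hand_eye"][:3,:3].T+s["hand_eye"][:3,3]; return s["st"]["ee_pos"]+toolR(s["st"]["eef_rot"]).apply(Q),u,v
E
python3 - <<'E'
from h import *
s=wsnap("w1"); st=s["st"]; print(st["joint_pos"].round(3),st["ee_pos"].round(4),st["t"], (toolR(st["eef_rot"]).inv()*Rt(-.285,L)).as_rotvec().round(3))
for r in models.spot_point("wrist","holder_green_c")[:3]: print(r["score"],w2w(s,r["position"]).round(4))
hsv=cv2.cvtColor(s["frame"],cv2.COLOR_BGR2HSV);H,S=hsv[...,0],hsv[...,1]
P,u,v=wcloud(s,(H>40)&(H<90)&(S>60))
k=(abs(P[:,0]-.535)<.08)&(abs(P[:,1]+.207)<.06)&(P[:,2]>.006)&(P[:,2]<.06); P=P[k]
r=cv2.minAreaRect((P[:,:2]*1000).astype(np.float32)); print(k.sum(),r,np.percentile(P[:,2],[5,50,95,99]))
E
```

```text
[ 0.199  0.566 -1.089  2.429  1.134  0.968 -0.466] [0.344  0.0616 0.1264] 3.3 [ 0.219  0.096 -0.337]
0.65 [ 0.3573 -0.2369  0.0251]Traceback (most recent call last):
  File "<stdin>", line 7, in <module>
    return _quantile_unchecked(
        a, q, axis, out, overwrite_input, method, keepdims, weights)
    return _ureduce(a,
                    func=_quantile_ureduce_func,
    ...<5 lines>...
                    overwrite_input=overwrite_input,
                    method=method)
    r = func(a, **kwargs)
    result = _quantile(arr,
                       quantiles=q,
    ...<2 lines>...
                       out=out,
                       weights=wgt)
    slices_having_nans = np.isnan(arr[-1, ...])
                                  ~~~^^^^^^^^^
IndexError: index -1 is out of bounds for axis 0 with size 0
```

View pics/w1.png

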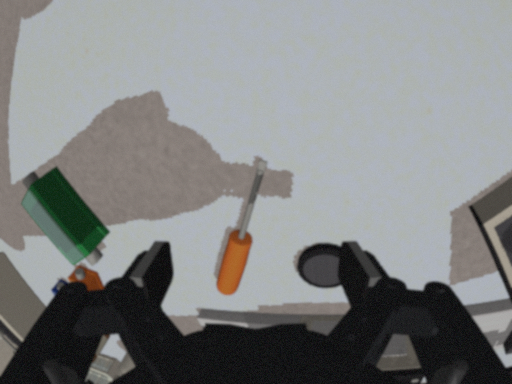

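The move hit joint 4's limit, because the radius was too small for the lean. I'll fit a kinematic model from the recorded joint and pose readings to plan within range.

```bash
cat > fit.py <<'E'
from h import *
import itertools
from scipy.optimize import least_squares
st=status.sense()
D=[([-1.18219311,.52142989,-.03631376,1.5995081,.02118,1.02108683,-.11281978],[.27680265,.5603496,.25326908],[-0.68856209,0.68859299,-0.16082483,0.1608021]),
([-1.022,.22,.204,2.355,.503,.496,-.064],[.359,.1893,.1934],[-.673,.701,-.024,.236]),
(st["joint_pos"],st["ee_pos"],st["eef_rot"])]
def fk(q,sg,par):
    ax=['z','y','z','y','z','y','z']; R=Rn.identity(); p=np.zeros(3)
    d1,L1,L2,L3,a,b,o1,o7=par[:8]
    offs=[[0,0,0],[0,0,d1],[0,0,0],[a,0,L1],[0,0,0],[b,0,L2],[0,0,0]]
    for i in range(7):
        p=p+R.apply(offs[i]); qq=sg[i]*q[i]+(o1 if i==0 else o7 if i==6 else 0)
        R=R*Rn.from_euler(ax[i],qq)
    p=p+R.apply([0,0,L3]); return p,R
# tool: y axis = flange z
def res(par,sg):
    r=[]
    for q,p,e in D:
        P,R=fk(q,sg,par); M=toolR(e).as_matrix()
        r+=list((P-p)); 
        F=R.as_matrix(); r+=list(.3*(F[:,2]-M[:,1])); r+=list(.3*(F[:,0]-M[:,0]))
    return np.array(r)
if __name__=="__main__":
    best=[]
    for s in itertools.product([1,-1],repeat=7):
        if s[1]<0: continue
        for o1 in (0,1.57,-1.57,3.14):
          for o7 in (0,1.57,-1.57,3.14):
            x=np.array([.38,.45,.45,.25,0,0,o1,o7])
            best.append((np.sum(res(x,s)**2),s,x))
    best.sort(key=lambda t:t[0]); out=[]
    for c,s,x in best[:60]:
        f=least_squares(res,x,args=(s,)); out.append((f.cost,s,f.x.round(4)))
    out.sort(key=lambda t:t[0])
    for o in out[:4]: print(o)
E
python3 fit.py
```

```text
(np.float64(0.0002619327470658817), (-1, 1, -1, 1, -1, 1, -1), array([ 3.9720e-01,  5.2620e-01,  4.3320e-01,  3.7700e-01, -2.0000e-04,
        3.1000e-03, -8.9400e-02, -1.6567e+00]))
(np.float64(0.0002619327470658854), (-1, 1, -1, 1, -1, 1, -1), array([ 3.9720e-01,  5.2620e-01,  4.3320e-01,  3.7700e-01, -2.0000e-04,
        3.1000e-03, -8.9400e-02,  4.6264e+00]))
(np.float64(0.0002619327470658949), (-1, 1, -1, 1, -1, 1, -1), array([ 3.9720e-01,  5.2620e-01,  4.3320e-01,  3.7700e-01, -2.0000e-04,
        3.1000e-03, -8.9400e-02,  4.6264e+00]))
(np.float64(0.0002619327470658964), (-1, 1, -1, 1, -1, 1, -1), array([ 3.9720e-01,  5.2620e-01,  4.3320e-01,  3.7700e-01, -2.0000e-04,
        3.1000e-03, -8.9400e-02, -1.6567e+00]))
```

```bash
cat > ik.py <<'E'
from fit import *
SG=(-1,1,-1,1,-1,1,-1); PAR=np.array([.3972,.5262,.4332,.377,-.0002,.0031,-.0894,-1.6567])
LO=np.array([-2.91,-.3,-1.5,.17,-1.26,.16,-2.52]);HI=np.array([2.91,2.13,1.42,2.43,4.41,1.93,2.52])
def ik(p,R,q0,reg=.01):
    M=R.as_matrix()
    def f(q):
        P,F=fk(q,SG,PAR); F=F.as_matrix()
        return np.r_[P-p,.3*(F[:,2]-M[:,1]),.3*(F[:,0]-M[:,0]),reg*.1*(q-q0)]
    s=least_squares(f,np.clip(q0,LO+.01,HI-.01),bounds=(LO+.02,HI-.02)); P,F=fk(s.x,SG,PAR)
    return s.x,np.linalg.norm(P-p),np.linalg.norm(s.fun[:9])
E
python3 - <<'E'
from ik import *
q=status.sense()["joint_pos"]; rng=np.random.default_rng(0)
ST=(.603,.092)
for nm,(p,R) in {"above":pose_h((.535,-.207),-.285,back=.1),"grasp":pose_h((.535,-.207),-.285),"stage":pose_h(ST,-.061,base=.15),"stage_back":pose_h(ST,-.061,base=.17,back=.06),"stageup":pose_h(ST,-.061,base=.2)}.items():
    sols=[]
    for k in range(25):
        q0=q if k==0 else np.array([0,.4,0,2.1,0,.5,0])+rng.normal(0,.7,7)*[1,.3,1,.3,1.5,.5,1]
        x,e,f=ik(p,R,q0)
        if f<.004: sols.append(x)
    sols=np.array(sols); print(nm,p.round(3),len(sols))
    if len(sols): 
        o=np.argsort(np.abs(sols[:,2])); print(sols[o][[0,len(o)//4,len(o)//2,-1]].round(2))
E
```

```text
Traceback (most recent call last):
  File "ik.py", line 9, in ik
    s=least_squares(f,np.clip(q0,LO+.01,HI-.01),bounds=(LO+.02,HI-.02)); P,F=fk(s.x,SG,PAR)
ValueError: Initial guess is outside of provided bounds
```

```bash
sed -i 's/LO+.01,HI-.01/LO+.03,HI-.03/' ik.py
cat > t.py <<'E'
from ik import *
q=status.sense()["joint_pos"]; rng=np.random.default_rng(0)
ST=(.603,.092)
for nm,(p,R) in {"above":pose_h((.535,-.207),-.285,back=.1),"grasp":pose_h((.535,-.207),-.285),"stage":pose_h(ST,-.061,base=.15),"stage_back":pose_h(ST,-.061,base=.17,back=.06),"stageup":pose_h(ST,-.061,base=.2)}.items():
    sols=[]
    for k in range(25):
        q0=q if k==0 else np.array([0,.4,0,2.1,0,.5,0])+rng.normal(0,.7,7)*[1,.3,1,.3,1.5,.5,1]
        x,e,f=ik(p,R,q0)
        if f<.004: sols.append(x)
    sols=np.array(sols); print(nm,p.round(3),len(sols))
    if len(sols): 
        o=np.argsort(np.abs(sols[:,2])); print(sols[o][[0,len(o)//4,len(o)//2,-1]].round(2))
E
python3 t.py
```

```text
above [ 0.457 -0.184  0.109] 0
grasp [ 0.512 -0.2    0.027] 0
stage [0.579 0.093 0.177] 24
[[-0.38  0.4   0.    2.33  2.27  0.26 -1.09]
 [-0.12  0.41 -0.32  2.33  2.06  0.37 -0.86]
 [ 0.09  0.46 -0.58  2.33  1.97  0.48 -0.72]
 [ 0.6   1.01 -1.46  2.33  1.87  1.22 -0.37]]
stage_back [0.545 0.096 0.247] 24
[[-0.39  0.2  -0.03  2.35  1.47  0.23 -0.3 ]
 [-0.59  0.2   0.19  2.35  1.43  0.18 -0.27]
 [-0.59  0.2   0.19  2.35  1.43  0.18 -0.27]
 [ 0.55  0.4  -1.18  2.35  1.57  0.62 -0.34]]
stageup [0.579 0.093 0.227] 21
[[-0.35  0.28 -0.03  2.29  1.65  0.21 -0.46]
 [-0.24  0.29 -0.16  2.29  1.65  0.25 -0.45]
 [-0.03  0.3  -0.42  2.29  1.64  0.33 -0.43]
 [ 0.61  0.67 -1.34  2.29  1.68  0.88 -0.33]]
```

```bash
cat > t2.py <<'E'
import h
from ik import *
import ik, fit
rng=np.random.default_rng(1)
for L in (.35,.4,.45,.5,.55):
    h.L=L
    for nm,(p,R) in {"above":h.pose_h((.535,-.207),-.285,gx=-.026,back=.08),"grasp":h.pose_h((.535,-.207),-.285,gx=-.026),"lift":h.pose_h((.535,-.207),-.285,gx=-.026,base=.2),"stage":h.pose_h((.603,.092),-.061,gx=-.026,base=.15)}.items():
        sols=[];es=[]
        for k in range(10):
            q0=np.array([.3,.5,-.3,2.2,.5,.5,0])+rng.normal(0,.7,7)*[1,.3,1,.1,1,.5,1]
            x,e,f=ik.ik(p,R,q0); es.append(f)
            if f<.004: sols.append(x)
        print(L,nm,len(sols),min(es).round(4),sols[0].round(2) if sols else "")
E
python3 t2.py
```

```text
0.35 above 10 0.0 [ 0.68  0.52 -0.46  2.31  1.57  0.18  0.07]
0.35 grasp 10 0.0 [ 1.    0.94 -0.93  2.26  1.89  0.65 -0.08]
0.35 lift 9 0.0 [ 0.95  0.33 -0.77  2.16  0.51  0.43  1.1 ]
0.35 stage 9 0.0 [ 0.19  0.47 -0.64  2.11  0.95  0.48  0.34]
0.4 above 10 0.0 [ 1.06  0.7  -0.96  2.37  1.82  0.51 -0.1 ]
0.4 grasp 8 0.0 [ 0.86  0.83 -0.7   2.3   2.16  0.49 -0.4 ]
0.4 lift 10 0.0 [ 0.87  0.29 -0.65  2.2   0.46  0.33  1.15]
0.4 stage 10 0.0 [-0.32  0.39 -0.    2.15  0.5   0.24  0.72]
0.45 above 9 0.0025 [ 1.17  0.84 -1.13  2.41  1.92  0.7  -0.15]
0.45 grasp 10 0.0 [ 1.03  0.98 -0.94  2.34  2.17  0.72 -0.31]
0.45 lift 9 0.0 [ 1.38  0.7  -1.47  2.25  1.34  0.75  0.36]
0.45 stage 9 0.0 [ 0.26  0.48 -0.76  2.2   1.36  0.48 -0.07]
0.5 above 0 0.0189 
0.5 grasp 10 0.0 [ 0.91  0.89 -0.74  2.38  2.44  0.64 -0.62]
0.5 lift 9 0.0 [ 0.95  0.28 -0.73  2.3   0.84  0.19  0.78]
0.5 stage 10 0.0 [-0.13  0.39 -0.27  2.24  1.44  0.26 -0.22]
0.55 above 0 0.0351 
0.55 grasp 10 0.0017 [ 1.1   1.1  -1.    2.41  2.37  0.88 -0.39]
0.55 lift 8 0.0 [ 1.05  0.3  -0.85  2.34  1.37  0.18  0.26]
0.55 stage 10 0.0 [ 0.33  0.53 -0.89  2.29  1.72  0.59 -0.43]
```

```bash
sed -i 's/^L=0.611/L=0.45/; s/gx=-.022/gx=-.028/' h.py
cat > path.py <<'E'
from ik import *
def path(wps,q=None,p0=None,R0=None,n=10,reg=.02):
    st=status.sense(); q=st["joint_pos"] if q is None else q
    p,R=(st["ee_pos"],toolR(st["eef_rot"])) if p0 is None else (p0,R0)
    for (p1,R1) in wps:
        w=(R.inv()*R1).as_rotvec(); worst=0;dq=0
        for i in range(1,n+1):
            x,e,f=ik(p+(p1-p)*i/n,R*Rn.from_rotvec(w*i/n),q,reg); worst=max(worst,f); dq=max(dq,abs(x-q).max()); q=x
        print(np.round(p1,3),"worst",worst.round(4),"maxdq",dq.round(2),q.round(2)); p,R=p1,R1
    return q
E
python3 - <<'E'
from path import *
C=(.535,-.207);Y=-.285
a=pose_h(C,Y,base=.12); g=pose_h(C,Y); R0=toolR(status.sense()["eef_rot"])
m=(np.array([.43,-.03,.25]),Rt(-.2,.3))
up=(np.array([.36,.05,.25]),Rt(-.1,.3))
path([up,m,a,g])
print(); path([m,a,g])
print(); path([a,g])
E
```

```text
[0.36 0.05 0.25] worst 0.0216 maxdq 1.36 [-1.08 -0.09  0.7   2.41  0.33  0.57  0.83]
[ 0.43 -0.03  0.25] worst 0.0101 maxdq 0.17 [-0.66  0.05  0.62  2.33  0.04  0.48  1.29]
[ 0.507 -0.199  0.148] worst 0.0246 maxdq 0.46 [ 0.13  0.38  0.24  2.26 -0.92  0.18  2.5 ]
[ 0.507 -0.199  0.028] worst 0.0833 maxdq 0.03 [ 0.15  0.62  0.2   2.14 -0.97  0.18  2.5 ]

[ 0.43 -0.03  0.25] worst 0.0144 maxdq 1.24 [-1.01  0.07  0.99  2.33 -0.04  0.48  1.37]
[ 0.507 -0.199  0.148] worst 0.0246 maxdq 0.23 [ 0.13  0.38  0.24  2.26 -0.92  0.18  2.5 ]
[ 0.507 -0.199  0.028] worst 0.0833 maxdq 0.03 [ 0.15  0.62  0.2   2.14 -0.97  0.18  2.5 ]

[ 0.507 -0.199  0.148] worst 0.0245 maxdq 1.67 [ 0.76  0.45 -0.55  2.32  1.72  0.18 -0.08]
[ 0.507 -0.199  0.028] worst 0.0 maxdq 0.13 [ 0.91  0.88 -0.76  2.35  2.29  0.58 -0.49]
```

Run:
```python
from h import *
p,R=pose_h((.535,-.207),-.285,base=.13); print(p)
p1,R1=plan(np.array([.43,-.06,.18]),Rt(-.17,.38),8)
plan(p,R,10,p1,R1)
```

```text
[ 0.50687721 -0.19876071  0.15770134]
n 8 travel [[0.051, -0.0, -0.042], [0.051, -0.001, -0.043], [0.051, -0.002, -0.043], [0.051, -0.002, -0.043], [0.051, -0.003, -0.043], [0.051, -0.003, -0.043], [0.05, -0.004, -0.043], [0.05, -0.004, -0.043]] 
angular [0.042, -0.006, -0.021] end [ 0.4299 -0.0599  0.18  ] err [ 0.001 -0.002  0.003] max 0.051 norm mm 20.032723229755856 deg 2.128318097542208
n 10 travel [[0.028, 0.019, -0.041], [0.028, 0.02, -0.041], [0.029, 0.02, -0.04], [0.029, 0.02, -0.04], [0.029, 0.021, -0.04], [0.029, 0.021, -0.039], [0.03, 0.022, -0.039], [0.03, 0.022, -0.039], [0.03, 0.023, -0.038], [0.03, 0.023, -0.037]] 
angular [-0.006, 0.013, -0.009] end [ 0.5069 -0.1986  0.1576] err [0.001 0.001 0.003] max 0.041 norm mm 16.169415573854238 deg 0.7534019813753022
```

Request:
step_arm(travel=[[0.051,0,-0.042],[0.051,-0.001,-0.043],[0.051,-0.002,-0.043],[0.051,-0.002,-0.043],[0.051,-0.003,-0.043],[0.051,-0.003,-0.043],[0.05,-0.004,-0.043],[0.05,-0.004,-0.043]], angular=[[0.042,-0.006,-0.021],[0.042,-0.006,-0.021],[0.042,-0.006,-0.021],[0.042,-0.006,-0.021],[0.042,-0.006,-0.021],[0.042,-0.006,-0.021],[0.042,-0.006,-0.021],[0.042,-0.006,-0.021]], jaw=[85,85,85,85,85,85,85,85])

```text
t: 4.07
ee_pos: [0.4221, -0.0422, 0.1757]
eef_rot: [-0.668, 0.717, 0.066, 0.187]
ft_force: [-0.0, 0.9, -0.9]
width: 0.0847
```

Run:
```python
from h import *
s=status.sense();print(s["joint_pos"].round(3),s["t"],s["ee_pos"])
p,R=pose_h((.535,-.207),-.285,base=.13)
plan(p,R,10)
```

```text
[ 0.99   0.609 -1.455  2.396  1.328  0.842  0.005] 4.0667 [ 0.42213449 -0.04217194  0.17572211]
n 10 travel [[0.032, 0.02, -0.046], [0.032, 0.021, -0.046], [0.033, 0.021, -0.045], [0.033, 0.021, -0.045], [0.033, 0.022, -0.044], [0.034, 0.022, -0.044], [0.034, 0.022, -0.044], [0.034, 0.023, -0.043], [0.034, 0.023, -0.043], [0.035, 0.024, -0.043]] 
angular [-0.001, 0.014, -0.011] end [ 0.5068 -0.1989  0.1577] err [ 0.    -0.001  0.003] max 0.046 norm mm 18.12456896039186 deg 0.7866403392649214
```

Request:
step_arm(travel=[[0.032,0.02,-0.046],[0.032,0.021,-0.046],[0.033,0.021,-0.045],[0.033,0.021,-0.045],[0.033,0.022,-0.044],[0.034,0.022,-0.044],[0.034,0.022,-0.044],[0.034,0.023,-0.043],[0.034,0.023,-0.043],[0.035,0.024,-0.043]], angular=[[-0.001,0.014,-0.011],[-0.001,0.014,-0.011],[-0.001,0.014,-0.011],[-0.001,0.014,-0.011],[-0.001,0.014,-0.011],[-0.001,0.014,-0.011],[-0.001,0.014,-0.011],[-0.001,0.014,-0.011],[-0.001,0.014,-0.011],[-0.001,0.014,-0.011]], jaw=[85,85,85,85,85,85,85,85,85,85])

```text
t: 4.9
ee_pos: [0.5066, -0.2, 0.1567]
eef_rot: [-0.66, 0.704, 0.058, 0.256]
ft_force: [-0.4, -0.1, 0.4]
width: 0.0846
```

```bash
cat > look.py <<'E'
from h import *
import sys
s=wsnap(sys.argv[1]); st=s["st"]; print(st["joint_pos"].round(3),st["ee_pos"].round(4),st["t"], (toolR(st["eef_rot"]).inv()*Rt(-.285,L)).as_rotvec().round(3))
for r in models.spot_point("wrist","holder_green_c")[:3]: print(r["score"],w2w(s,r["position"]).round(4))
hsv=cv2.cvtColor(s["frame"],cv2.COLOR_BGR2HSV);H,S=hsv[...,0],hsv[...,1]
P,u,v=wcloud(s,(H>40)&(H<90)&(S>60))
k=(abs(P[:,0]-.535)<.08)&(abs(P[:,1]+.207)<.06)&(P[:,2]>.006)&(P[:,2]<.06); P=P[k]
print(k.sum())
if k.sum()>20:
    r=cv2.minAreaRect((P[:,:2]*1000).astype(np.float32)); print(r,np.percentile(P[:,2],[5,50,95,99]))
E
python3 look.py w2
```

```text
[ 1.203  0.773 -1.297  2.206  1.514  0.768  0.229] [ 0.5066 -0.2     0.1567] 4.9 [ 0.    -0.004  0.003]
0.74 [ 0.5345 -0.2031  0.0183]
2103
((535.226806640625, -205.5521240234375), (43.39857482910156, 80.54283142089844), 74.22067260742188) [0.01329266 0.03338649 0.03580343 0.0365419 ]
```

View pics/w2.png

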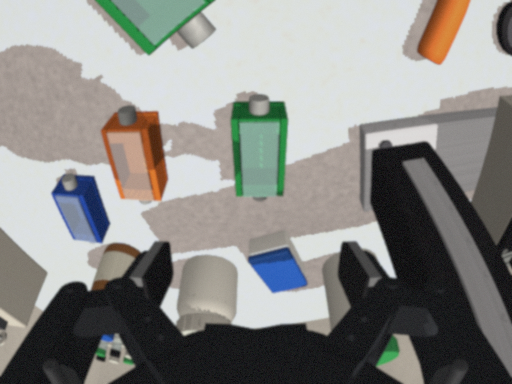

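Run:
```python
from path import *
C=(.5352,-.2055);Y=-.276
g=pose_h(C,Y); path([g]); plan(*g,10)
```

```text
[ 0.507 -0.198  0.028] worst 0.0 maxdq 0.18 [ 1.13  1.12 -1.1   2.35  2.11  0.88 -0.15]
n 10 travel [[-0.019, 0.038, 0.001], [-0.019, 0.039, 0.001], [-0.019, 0.038, 0.001], [-0.019, 0.039, 0.001], [-0.019, 0.038, 0.001], [-0.019, 0.039, 0.001], [-0.019, 0.038, 0.001], [-0.019, 0.039, 0.001], [-0.019, 0.038, 0.002], [-0.019, 0.039, 0.001]] 
angular [0.001, -0.002, 0.0] end [ 0.507  -0.1976  0.0276] err [-0.002  0.     0.002] max 0.039 norm mm 13.01806437224828 deg 0.094095465700782
```

Request:
step_arm(travel=[[-0.019,0.038,0.001],[-0.019,0.039,0.001],[-0.019,0.038,0.001],[-0.019,0.039,0.001],[-0.019,0.038,0.001],[-0.019,0.039,0.001],[-0.019,0.038,0.001],[-0.019,0.039,0.001],[-0.019,0.038,0.001],[-0.017,0.033,0.001],[0,0,0]], angular=[[0.001,-0.002,0],[0.001,-0.002,0],[0.001,-0.002,0],[0.001,-0.002,0],[0.001,-0.002,0],[0.001,-0.002,0],[0.001,-0.002,0],[0.001,-0.002,0],[0.001,-0.002,0],[0.001,-0.002,0],[0,0,0]], jaw=[85,85,85,85,85,85,85,85,85,85,85])

```text
t: 5.92
ee_pos: [0.5052, -0.1947, 0.0282]
eef_rot: [-0.663, 0.703, 0.063, 0.249]
ft_force: [-0.7, -0.0, -0.3]
width: 0.0848
```

```bash
sed -i 's/Rt(-.285,L)/Rt(-.276,L)/' look.py; python3 look.py w3
```

```text
[ 1.089  1.049 -1.135  2.25   1.944  0.862 -0.04 ] [ 0.5052 -0.1947  0.0282] 5.9167 [-0.005  0.004 -0.   ]
0.75 [ 0.5339 -0.2041  0.0182]
5066
((514.8922729492188, -214.38735961914062), (117.00601196289062, 84.65299224853516), 73.66101837158203) [0.00936793 0.03028103 0.03522154 0.04883822]
```

View pics/w3.png

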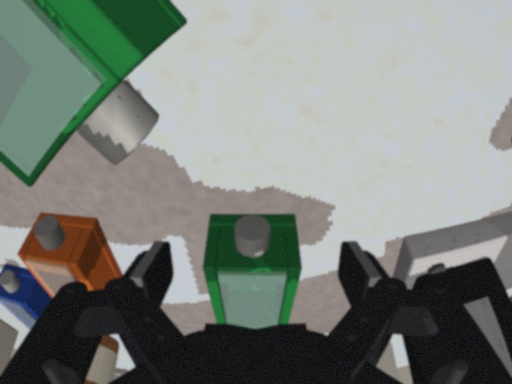

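Request:
step_arm(travel=[[0.01,0,-0.008],[0,0,0],[0,0,0],[0,0,0],[0,0,0],[0,0,0],[0,0,0],[0,0,0],[0,0,0],[0,0,0]], angular=[[0,0,0],[0,0,0],[0,0,0],[0,0,0],[0,0,0],[0,0,0],[0,0,0],[0,0,0],[0,0,0],[0,0,0]], jaw=[85,70,60,52,46,38,38,38,38,38], squeeze=50)

```text
t: 6.85
ee_pos: [0.5078, -0.1982, 0.0319]
eef_rot: [-0.662, 0.704, 0.064, 0.25]
ft_force: [-5.8, 0.2, 9.9]
width: 0.0432
```

```bash
python3 look.py w4
python3 - <<'E'
from path import *
st=status.sense(); p,R=st["ee_pos"],toolR(st["eef_rot"])
print(st["ft_force"].round(1),st["width"])
b=p+np.array([0,0,.19]); S=pose_h((.603,.092),-.061,base=.165)
mid=np.array([.46,.0,.27])
print(S[0]); q=path([(b,R),(np.array([.46,-.05,.25]),Rt(-.1,L)),(np.array([.49,.098,.21]),Rt(-.061,L)),S])
plan(b,R,12)
E
```

```text
[ 1.093  1.04  -1.136  2.243  1.935  0.854 -0.028] [ 0.5078 -0.1982  0.0319] 6.85 [-0.003  0.005  0.003]
0.57 [ 0.5325 -0.2066  0.0205]
5461
((525.42041015625, -206.3046875), (96.18974304199219, 91.58329772949219), 75.23753356933594) [0.00953083 0.0314588  0.0356806  0.05541319]
[-4.6 -0.3 10.7] 0.04311343150227155
[0.57374961 0.09378649 0.19270134]
[ 0.508 -0.198  0.222] worst 0.0 maxdq 0.11 [ 1.38  0.73 -1.48  2.26  1.38  0.76  0.34]
[ 0.46 -0.05  0.25] worst 0.0 maxdq 0.12 [ 1.34  0.24 -1.48  2.4   0.85  0.38  0.64]
[0.49  0.098 0.21 ] worst 0.0 maxdq 0.11 [ 0.47  0.36 -1.06  2.36  1.29  0.53 -0.11]
[0.574 0.094 0.193] worst 0.0 maxdq 0.02 [ 0.41  0.53 -0.97  2.2   1.36  0.6  -0.05]
n 12 travel [[0.023, -0.047, 0.0], [0.023, -0.048, 0.0], [0.023, -0.047, 0.0], [0.023, -0.048, 0.0], [0.023, -0.047, 0.0], [0.023, -0.048, 0.0], [0.023, -0.047, 0.0], [0.023, -0.048, 0.0], [0.023, -0.047, 0.0], [0.023, -0.048, 0.0], [0.023, -0.047, 0.0], [0.024, -0.048, 0.0]] 
angular [0.0, 0.0, 0.0] end [ 0.5077 -0.1983  0.222 ] err [0. 0. 0.] max 0.048 norm mm 16.09968943799849 deg 0.0
```

View pics/w4.png

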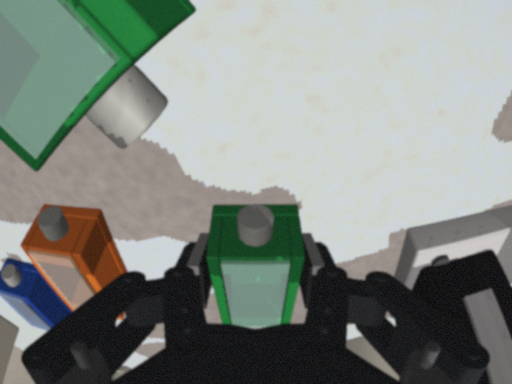

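Run:
```python
from path import *
st=status.sense(); p,R=st["ee_pos"],toolR(st["eef_rot"])
S=pose_h((.603,.092),-.061,base=.165)
wp=[(p+np.array([0,0,.07]),R),(np.array([.47,-.187,.19]),R),(np.array([.455,-.06,.24]),Rt(-.12,L)),(np.array([.48,.098,.21]),Rt(-.061,L)),S]
path(wp)
a,b=plan(*wp[0],5);a,b=plan(*wp[1],6,a,b)
```

```text
[ 0.508 -0.198  0.102] worst 0.0 maxdq 0.14 [ 1.2   0.95 -1.23  2.34  1.86  0.8  -0.01]
[ 0.47  -0.187  0.19 ] worst 0.0 maxdq 0.04 [ 1.39  0.74 -1.46  2.38  1.52  0.74  0.19]
[ 0.455 -0.06   0.24 ] worst 0.0031 maxdq 0.32 [ 0.76  0.08 -0.75  2.41  0.25  0.23  1.25]
[0.48  0.098 0.21 ] worst 0.004 maxdq 0.23 [-0.66  0.2   0.26  2.37  0.62  0.19  0.51]
[0.574 0.094 0.193] worst 0.0 maxdq 0.03 [-0.43  0.35  0.1   2.19  0.53  0.19  0.68]
n 5 travel [[0.02, -0.042, 0.0], [0.021, -0.042, 0.0], [0.02, -0.042, 0.0], [0.021, -0.042, 0.0], [0.02, -0.042, 0.0]] 
angular [0.0, 0.0, 0.0] end [ 0.5077 -0.1982  0.1019] err [0. 0. 0.] max 0.042 norm mm 14.087228258248675 deg 0.0
n 6 travel [[0.002, -0.054, 0.0], [0.002, -0.053, 0.001], [0.002, -0.054, 0.0], [0.001, -0.053, 0.001], [0.002, -0.054, 0.0], [0.001, -0.053, 0.001]] 
angular [0.0, 0.0, 0.0] end [ 0.47   -0.1869  0.1898] err [0. 0. 0.] max 0.054 norm mm 16.211107303327555 deg 0.0
```

Lift, then back away from the column.

Request:
step_arm(travel=[[0.01,-0.021,0],[0.02,-0.042,0],[0.021,-0.042,0],[0.02,-0.042,0],[0.021,-0.042,0],[0.01,-0.021,0],[0.002,-0.054,0],[0.002,-0.053,0.001],[0.002,-0.054,0],[0.001,-0.053,0.001],[0.002,-0.054,0],[0.001,-0.053,0.001]], angular=[[0,0,0],[0,0,0],[0,0,0],[0,0,0],[0,0,0],[0,0,0],[0,0,0],[0,0,0],[0,0,0],[0,0,0],[0,0,0],[0,0,0]], jaw=[38,38,38,38,38,38,38,38,38,38,38,38])

```text
t: 7.95
ee_pos: [0.4694, -0.1867, 0.19]
eef_rot: [-0.662, 0.704, 0.064, 0.25]
ft_force: [-0.5, -0.5, -1.9]
width: 0.0429
```

```bash
cat > held.py <<'E'
from h import *
import sys
s=wsnap(sys.argv[1]); st=s["st"]; print("q",st["joint_pos"].round(3),st["ee_pos"].round(4),st["t"],"w",st["width"],st["ft_force"].round(1))
hsv=cv2.cvtColor(s["frame"],cv2.COLOR_BGR2HSV);H,S=hsv[...,0],hsv[...,1]
P,u,v=wcloud(s,(H>40)&(H<90)&(S>50)); R=toolR(st["eef_rot"]); T=R.inv().apply(P-st["ee_pos"])
k=(np.linalg.norm(T,axis=1)<.09)&(abs(T[:,2])<.03); T=T[k]
# to holder-ish frame: lean removed
c,sn=np.cos(L),np.sin(L); X=T[:,0]*c+T[:,1]*sn; Z=T[:,0]*sn-T[:,1]*c; Y=T[:,2]
print("n",k.sum(),"X",np.percentile(X,[1,99]).round(4),"Y",np.percentile(Y,[1,99]).round(4),"Z",np.percentile(Z,[1,50,95,99]).round(4))
# glass plane fit: top points
m=Z>np.percentile(Z,95)-.006; A=np.c_[X[m],Y[m],np.ones(m.sum())]; co=np.linalg.lstsq(A,Z[m],rcond=None)[0]; print("top plane slopes x,y",co.round(4),m.sum())
r=cv2.minAreaRect(np.c_[X[m],Y[m]].astype(np.float32)*1000); print(r)
for r in models.spot_point("wrist","holder_green_c")[:2]:
    t=s["hand_eye"]@np.r_[r["position"],1]; print(r["score"],"tool",t[:3].round(4),"XYZ",np.round([t[0]*c+t[1]*sn,t[2],t[0]*sn-t[1]*c],4))
E
python3 held.py w5
python3 - <<'E'
from path import *
wp=[(np.array([.45,-.06,.24]),Rt(-.12,L)),(np.array([.47,.098,.22]),Rt(-.061,L))]
path(wp)
a,b=plan(*wp[0],8);a,b=plan(*wp[1],8,a,b)
E
```

```text
q [ 1.3    0.657 -1.376  2.269  1.394  0.709  0.296] [ 0.4694 -0.1867  0.19  ] 7.95 w 0.04293273108851215 [-0.5 -0.5 -1.9]
n 7883 X [-0.0493  0.0598] Y [-0.0226  0.0234] Z [-0.0302  0.0014  0.0478  0.0609]
top plane slopes x,y [-0.7717  0.0213  0.0217] 498
((-41.301597595214844, 0.027853012084960938), (59.030426025390625, 23.182771682739258), 87.89307403564453)
0.87 tool [-0.1561  0.1076 -0.0791] XYZ [-0.0938 -0.0791 -0.1648]
0.81 tool [ 0.0205  0.0263 -0.0005] XYZ [ 0.0299 -0.0005 -0.0148]
[ 0.45 -0.06  0.24] worst 0.0062 maxdq 0.4 [ 0.53  0.06 -0.5   2.41  0.11  0.24  1.39]
[0.47  0.098 0.22 ] worst 0.007 maxdq 0.23 [-0.94  0.18  0.56  2.38  0.34  0.2   0.79]
n 8 travel [[-0.011, -0.028, 0.049], [-0.01, -0.028, 0.049], [-0.009, -0.027, 0.05], [-0.008, -0.027, 0.05], [-0.008, -0.026, 0.05], [-0.007, -0.026, 0.051], [-0.006, -0.026, 0.051], [-0.005, -0.025, 0.051]] 
angular [0.011, -0.022, 0.001] end [ 0.4498 -0.0601  0.24  ] err [-0.003  0.003 -0.003] max 0.051 norm mm 17.301445026355456 deg 1.0794946825543186
n 8 travel [[-0.003, 0.008, 0.066], [-0.003, 0.008, 0.066], [-0.002, 0.008, 0.067], [-0.002, 0.009, 0.066], [-0.001, 0.009, 0.066], [-0.001, 0.009, 0.067], [-0.0, 0.009, 0.066], [-0.0, 0.009, 0.067]] 
angular [0.004, -0.008, -0.0] end [0.47   0.0981 0.2201] err [-0.003 -0.    -0.003] max 0.067 norm mm 20.282751292662443 deg 0.39560632218950703
```

View pics/w5.png

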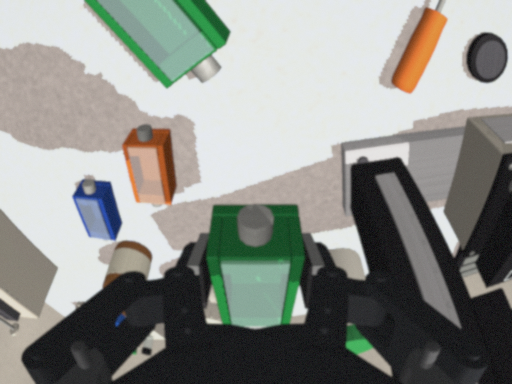

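Request:
step_arm(travel=[[-0.011,-0.028,0.049],[-0.01,-0.028,0.049],[-0.009,-0.027,0.05],[-0.008,-0.027,0.05],[-0.008,-0.026,0.05],[-0.007,-0.026,0.051],[-0.006,-0.026,0.051],[-0.005,-0.025,0.051]], angular=[[0.011,-0.022,0.001],[0.011,-0.022,0.001],[0.011,-0.022,0.001],[0.011,-0.022,0.001],[0.011,-0.022,0.001],[0.011,-0.022,0.001],[0.011,-0.022,0.001],[0.011,-0.022,0.001]], jaw=[38,38,38,38,38,38,38,38])

```text
t: 8.72
ee_pos: [0.4497, -0.0588, 0.2386]
eef_rot: [-0.681, 0.696, 0.116, 0.196]
ft_force: [0.8, 0.2, -1.9]
width: 0.0428
```

Run:
```python
from path import *
st=status.sense(); print(st["joint_pos"].round(3),st["ee_pos"],(toolR(st["eef_rot"]).inv()*Rt(-.12,L)).as_rotvec().round(3))
wp=[(np.array([.47,.098,.22]),Rt(-.061,L))]
path(wp)
a,b=plan(*wp[0],9)
```

```text
[ 1.193  0.408 -1.468  2.326  1.112  0.591  0.376] [ 0.44971105 -0.05880036  0.23860031] [-0.006  0.004 -0.005]
[0.47  0.098 0.22 ] worst 0.0068 maxdq 0.6 [-0.71  0.16  0.31  2.38  0.57  0.22  0.56]
n 9 travel [[-0.002, 0.007, 0.059], [-0.002, 0.007, 0.058], [-0.002, 0.007, 0.059], [-0.001, 0.007, 0.058], [-0.001, 0.007, 0.059], [-0.001, 0.008, 0.058], [-0.0, 0.008, 0.058], [-0.0, 0.007, 0.059], [-0.0, 0.008, 0.058]] 
angular [0.003, -0.007, -0.001] end [0.4701 0.0979 0.2201] err [-0.002 -0.     0.002] max 0.059 norm mm 17.834236737242218 deg 0.3406458166783915
```

Request:
step_arm(travel=[[-0.002,0.007,0.059],[-0.002,0.007,0.058],[-0.002,0.007,0.059],[-0.001,0.007,0.058],[-0.001,0.007,0.059],[-0.001,0.008,0.058],[0,0.008,0.058],[0,0.007,0.059],[0,0.008,0.058]], angular=[[0.003,-0.007,-0.001],[0.003,-0.007,-0.001],[0.003,-0.007,-0.001],[0.003,-0.007,-0.001],[0.003,-0.007,-0.001],[0.003,-0.007,-0.001],[0.003,-0.007,-0.001],[0.003,-0.007,-0.001],[0.003,-0.007,-0.001]], jaw=[38,38,38,38,38,38,38,38,38])

```text
t: 9.47
ee_pos: [0.4705, 0.0979, 0.2196]
eef_rot: [-0.684, 0.693, 0.138, 0.18]
ft_force: [1.0, -0.8, -1.1]
width: 0.0431
```

Run:
```python
from path import *
st=status.sense(); print(st["joint_pos"].round(3),st["ee_pos"],(toolR(st["eef_rot"]).inv()*Rt(-.061,L)).as_rotvec().round(3))
# stage outline from scene camera
s=vision.snapshot("scene"); cv2.imwrite("pics/s1.png",cv2.resize(s["frame"][180:280,215:340],None,fx=6,fy=6,interpolation=3))
g=cv2.cvtColor(s["frame"],cv2.COLOR_BGR2GRAY)
v,u=np.mgrid[190:260,230:295]; v=v.ravel();u=u.ravel()
P=np.array([pix(s,a,b) for a,b in zip(u,v)]); k=(abs(P[:,2]-.151)<.012); P=P[k]
r=cv2.minAreaRect((P[:,:2]*1000).astype(np.float32)); print("platform",r,P[:,2].mean())
w_=g[v,u][k]>110; Q=P[w_&(abs(P[:,0]-.603)<.068)&(abs(P[:,1]-.092)<.045)]; print(len(Q)); print("outline",cv2.minAreaRect((Q[:,:2]*1000).astype(np.float32)))
for n in ("stage","dosing_head","lens","needle"):
  for r in models.spot_point("scene",n)[:1]: print(n,r["score"],w(s,r["position"]).round(4))
w1=wsnap("w6")
for n in ("stage","needle"):
  for r in models.spot_point("wrist",n)[:1]: print("wrist",n,r["score"],w2w(w1,r["position"]).round(4))
```

```text
[ 0.601  0.472 -1.321  2.285  1.26   0.772 -0.08 ] [0.47052416 0.09790611 0.21959   ] [-0.001 -0.     0.003]
platform ((603.938232421875, 91.74600982666016), (121.20850372314453, 147.29006958007812), 86.7145004272461) 0.15154627877142643
78
outline ((603.0284423828125, 92.92189025878906), (86.97940063476562, 133.7559814453125), 89.97077178955078)
stage 0.71 [0.6029 0.0921 0.1488]
dosing_head 0.78 [0.6075 0.0911 0.3513]
lens 0.92 [0.6095 0.2084 0.2337]
wrist stage 0.63 [ 0.7739 -0.1369 -0.0018]
```

View pics/s1.png

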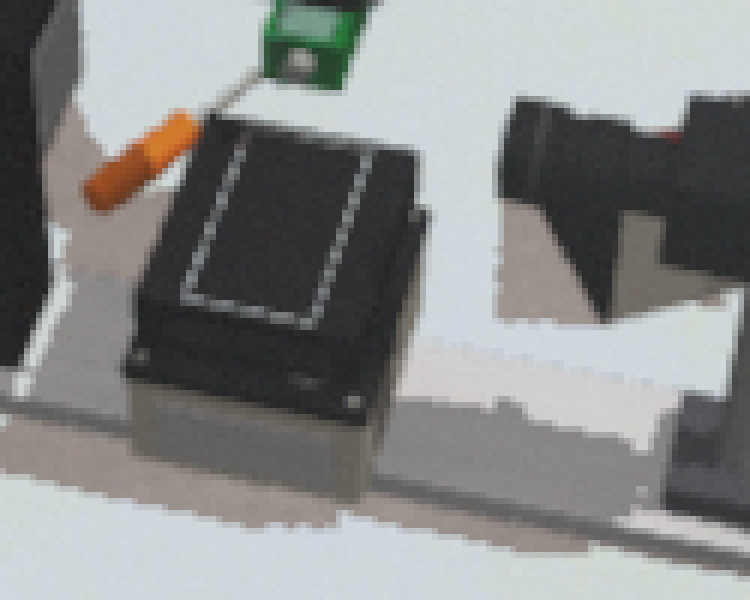

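View pics/w6.png

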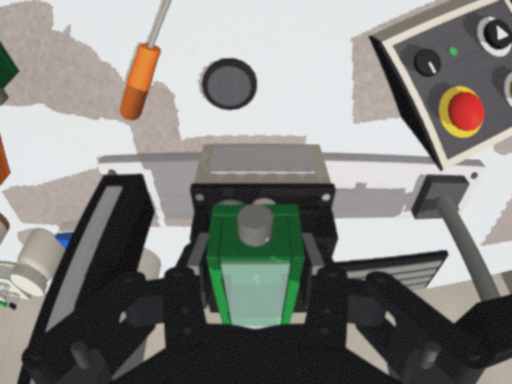

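Run:
```python
from path import *
S=pose_h((.6035,.092),-.059,gz=.030,base=.165); print(S[0])
path([S]); plan(*S,9)
```

```text
[0.57424609 0.09372799 0.19770134]
[0.574 0.094 0.198] worst 0.0 maxdq 0.09 [ 0.54  0.63 -1.18  2.19  1.42  0.76 -0.07]
n 9 travel [[0.031, 0.024, 0.002], [0.031, 0.024, 0.002], [0.031, 0.024, 0.002], [0.031, 0.024, 0.001], [0.031, 0.024, 0.002], [0.031, 0.025, 0.001], [0.03, 0.024, 0.001], [0.031, 0.025, 0.002], [0.03, 0.024, 0.001]] 
angular [0.0, -0.001, 0.0] end [0.5741 0.0936 0.1977] err [0.001 0.003 0.003] max 0.031 norm mm 11.962441222426131 deg 0.03432552030954818
```

Request:
step_arm(travel=[[0.031,0.024,0.002],[0.031,0.024,0.002],[0.031,0.024,0.002],[0.031,0.024,0.001],[0.031,0.024,0.002],[0.031,0.025,0.001],[0.03,0.024,0.001],[0.031,0.025,0.002],[0.03,0.024,0.001],[0,0,0]], angular=[[0,0,0.0],[0,0,0],[0,0,0],[0,0,0],[0,0,0],[0,0,0],[0,0,0],[0,0,0],[0,0,0],[0,0,0]], jaw=[38,38,38,38,38,38,38,38,38,38])

```text
t: 10.7
ee_pos: [0.576, 0.0941, 0.1972]
eef_rot: [-0.684, 0.693, 0.137, 0.181]
ft_force: [-0.5, -0.3, -1.8]
width: 0.0429
```

```bash
cat > sc.py <<'E'
from h import *
import sys
st=status.sense(); print(st["joint_pos"].round(3),st["ee_pos"].round(4),st["ft_force"].round(1),(toolR(st["eef_rot"]).inv()*Rt(-.059,L)).as_rotvec().round(3))
s=vision.snapshot("scene"); cv2.imwrite(f"pics/{sys.argv[1]}.png",cv2.resize(s["frame"][140:270,210:340],None,fx=5.5,fy=5.5,interpolation=3))
for r in models.spot_point("scene","holder_green_c")[:3]: print(r["score"],w(s,r["position"]).round(4))
E
python3 sc.py s2
python3 - <<'E'
from h import *
S=pose_h((.6035,.092),-.059,gz=.030,base=.153); plan(*S,6)
E
```

```text
[ 0.511  0.657 -1.185  2.078  1.342  0.841  0.038] [0.576  0.0941 0.1972] [-0.5 -0.3 -1.8] [ 0.    -0.005  0.003]
0.94 [0.6037 0.0913 0.183 ]
0.74 [ 0.3571 -0.2365  0.0251]
n 6 travel [[-0.003, 0.006, -0.0], [-0.003, 0.006, -0.001], [-0.003, 0.006, -0.0], [-0.003, 0.006, -0.001], [-0.003, 0.006, -0.0], [-0.002, 0.006, -0.001]] 
angular [0.0, -0.001, 0.001] end [0.5743 0.0936 0.1856] err [ 0.     0.001 -0.002] max 0.006 norm mm 2.0346989949375804 deg 0.04163794435264649
```

View pics/s2.png

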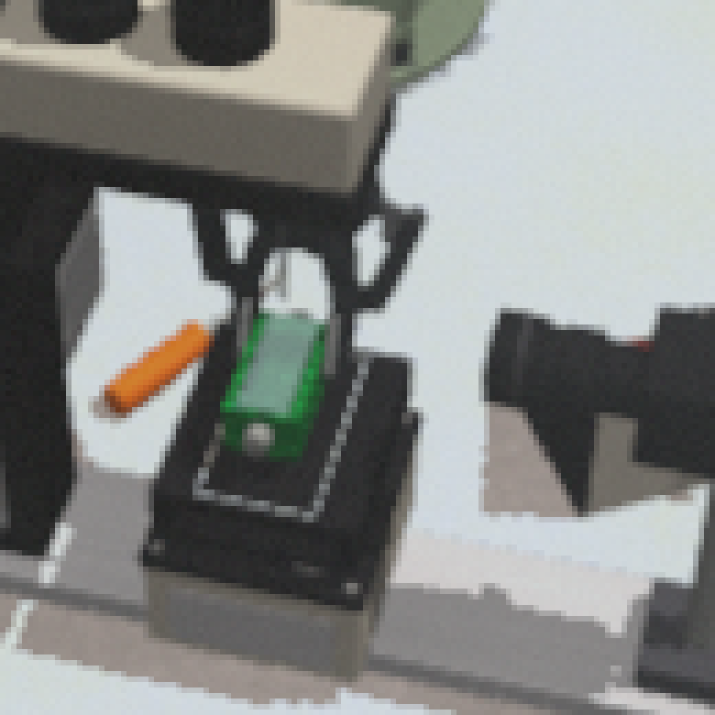

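Request:
step_arm(travel=[[-0.004,0.006,0],[-0.004,0.006,-0.001],[-0.003,0.006,0],[-0.003,0.006,0],[-0.003,0.006,0],[-0.002,0.005,0],[0,0,0],[0,0,0]], angular=[[0,-0.001,0.001],[0,-0.001,0.001],[0,-0.001,0.001],[0,0,0],[0,0,0],[0,0,0],[0,0,0],[0,0,0]], jaw=[38,38,38,38,38,38,38,38])

```text
t: 11.47
ee_pos: [0.5736, 0.0942, 0.1858]
eef_rot: [-0.684, 0.694, 0.137, 0.179]
ft_force: [-0.3, 0.5, -1.6]
width: 0.0431
```

Request:
step_arm(travel=[[-0.001,0.003,0],[-0.001,0.003,0],[0,0,0]], angular=[[0,0,0],[0,0,0],[0,0,0]], jaw=[38,38,38])

```text
t: 11.72
ee_pos: [0.5738, 0.094, 0.1839]
eef_rot: [-0.684, 0.694, 0.137, 0.179]
ft_force: [-0.3, 0.8, -1.5]
width: 0.043
```

Request:
step_arm(travel=[[-0.001,0.002,0],[-0.001,0.002,0],[0,0,0]], angular=[[0,0,0],[0,0,0],[0,0,0]], jaw=[38,38,38])

```text
t: 11.97
ee_pos: [0.5739, 0.0941, 0.1827]
eef_rot: [-0.684, 0.694, 0.137, 0.179]
ft_force: [-1.0, 0.3, 0.2]
width: 0.0429
```

Request:
step_arm(travel=[[-0.001,0.002,0],[0,0,0],[0,0,0]], angular=[[0,0,0],[0,0,0],[0,0,0]], jaw=[38,38,38])

```text
t: 12.22
ee_pos: [0.574, 0.0941, 0.1824]
eef_rot: [-0.684, 0.694, 0.138, 0.179]
ft_force: [-4.0, -2.0, 7.3]
width: 0.0431
```

```bash
python3 sc.py s3
```

```text
[ 4.940e-01  6.780e-01 -1.165e+00  2.094e+00  1.386e+00  8.360e-01
 -1.000e-03] [0.574  0.0941 0.1824] [-4.  -2.   7.3] [ 0.001 -0.001  0.002]
0.75 [ 0.3579 -0.237   0.0266]
0.56 [0.6041 0.0895 0.1667]
```

View pics/s3.png

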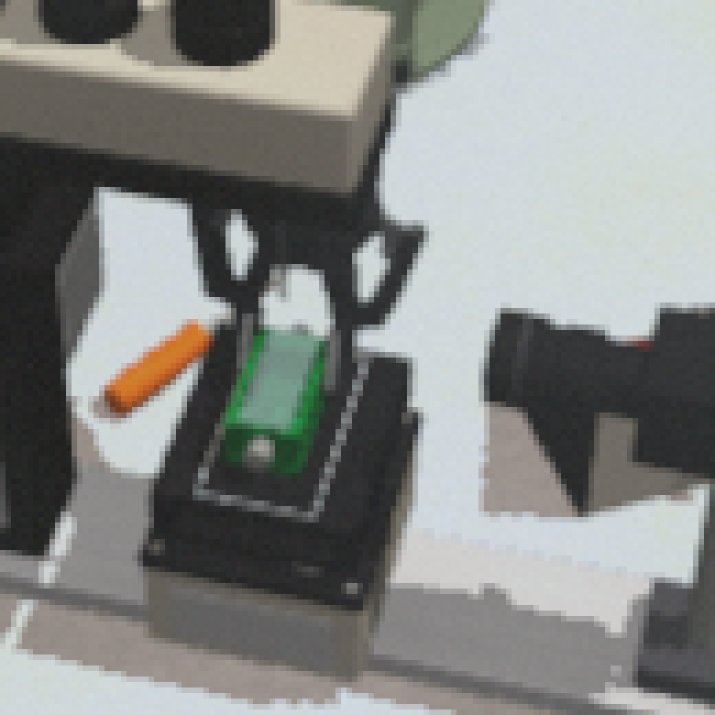

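Request:
step_arm(travel=[[0,0,0],[0,0,0],[0,0,0],[0,0,0],[0,0,0],[0,0,0]], angular=[[0,0,0],[0,0,0],[0,0,0],[0,0,0],[0,0,0],[0,0,0]], jaw=[46,50,56,64,72,72])

```text
t: 12.82
ee_pos: [0.5738, 0.0941, 0.182]
eef_rot: [-0.684, 0.694, 0.137, 0.179]
ft_force: [-1.0, 0.6, -0.6]
width: 0.0721
```

```bash
python3 sc.py s4
python3 - <<'E'
from path import *
st=status.sense();p=st["ee_pos"];R=toolR(st["eef_rot"])
wp=[(p-R.apply([0,.10,0]),R)]
path(wp)
path([(p+np.array([-.10,0.01,.06]),R)])
E
```

```text
[ 4.940e-01  6.780e-01 -1.164e+00  2.094e+00  1.386e+00  8.360e-01
 -1.000e-03] [0.5738 0.0941 0.182 ] [-1.   0.6 -0.6] [ 0.001 -0.001  0.001]
0.78 [0.6055 0.0904 0.1681]
0.57 [ 0.3572 -0.2352  0.0277]
[0.53  0.097 0.272] worst 0.0 maxdq 0.11 [ 0.75  0.49 -1.45  2.21  1.16  0.8   0.09]
[0.474 0.104 0.242] worst 0.0 maxdq 0.13 [ 0.73  0.44 -1.46  2.35  1.23  0.73 -0.09]
```

View pics/s4.png

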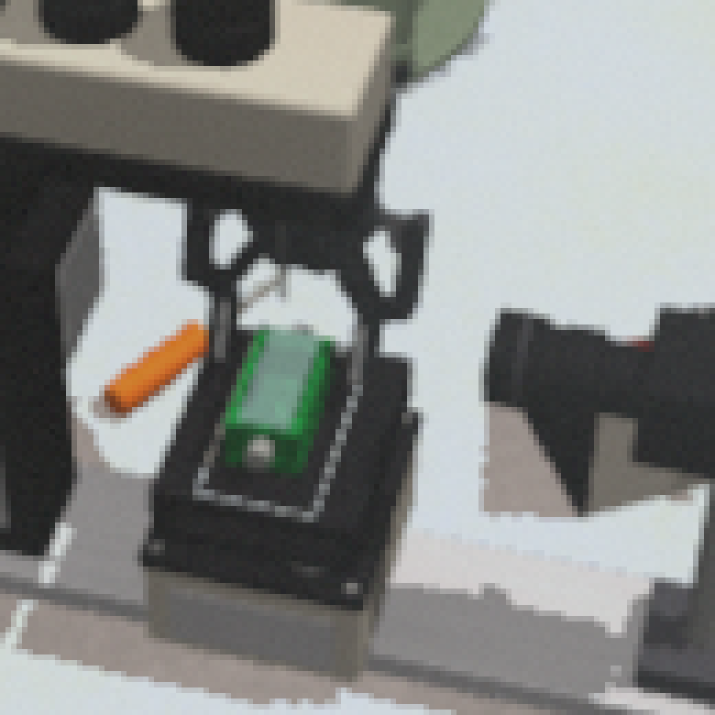

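Request:
step_arm(travel=[[0,-0.02,0],[0,-0.035,0],[0,-0.04,0],[0,-0.04,0],[0,-0.04,0],[0,-0.04,0],[-0.04,-0.02,0],[-0.04,-0.02,0],[-0.04,-0.02,0],[-0.02,-0.01,0]], angular=[[0,0,0],[0,0,0],[0,0,0],[0,0,0],[0,0,0],[0,0,0],[0,0,0],[0,0,0],[0,0,0],[0,0,0]], jaw=[72,72,72,72,72,72,72,72,72,72])

```text
t: 13.75
ee_pos: [0.4976, 0.0987, 0.2409]
eef_rot: [-0.684, 0.694, 0.138, 0.178]
ft_force: [0.8, -0.0, -0.4]
width: 0.0725
```

```bash
python3 sc.py s5
python3 - <<'E'
from h import *
s=wsnap("w7"); st=s["st"]
for n in ("jog_up_top","jog_down_top"):
  for r in models.spot_point("wrist",n)[:3]: print(n,r["score"],w2w(s,r["position"]).round(4))
sc=vision.snapshot("scene")
hsv=cv2.cvtColor(sc["frame"],cv2.COLOR_BGR2HSV);H,S=hsv[...,0].astype(int),hsv[...,1]
m=(H>40)&(H<90)&(S>60); v,u=np.nonzero(m); P=np.array([pix(sc,a,b) for a,b in zip(u,v)])
k=(abs(P[:,2]-.18)<.014)&(abs(P[:,0]-.6)<.08)&(abs(P[:,1]-.09)<.06); print(k.sum(),cv2.minAreaRect((P[k][:,:2]*1000).astype(np.float32)))
E
```

```text
[ 0.625  0.479 -1.333  2.203  1.186  0.803  0.045] [0.4976 0.0987 0.2409] [ 0.8 -0.  -0.4] [0.001 0.    0.001]
0.78 [0.6    0.0928 0.1664]
0.73 [0.6135 0.211  0.2382]
0.69 [ 0.357  -0.2358  0.0261]
jog_down_top 0.43 [0.4639 0.0709 0.0019]
199 ((609.2493286132812, 89.37615966796875), (44.93068313598633, 88.02143096923828), 87.31028747558594)
```

View pics/s5.png

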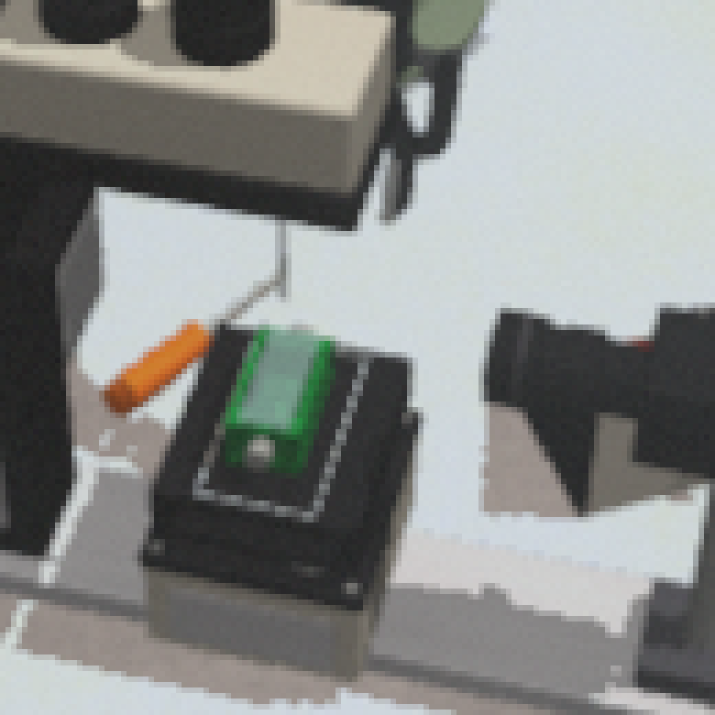

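View pics/w7.png

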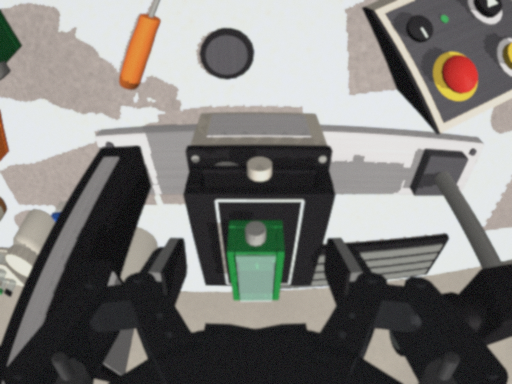

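Run:
```python
from h import *
s=wsnap("w8"); hsv=cv2.cvtColor(s["frame"],cv2.COLOR_BGR2HSV);H,S,V=[hsv[...,i].astype(int) for i in range(3)]
c=np.array([.6035,.092]);Y=-.059; M=np.array([[np.cos(Y),np.sin(Y)],[-np.sin(Y),np.cos(Y)]])
def f(m,z0,z1):
    P,u,v=wcloud(s,m); q=(P[:,:2]-c)@M.T; k=(P[:,2]>z0)&(P[:,2]<z1)&(abs(q[:,0])<.09)&(abs(q[:,1])<.06); return q[k],P[k]
g,P=f((H>40)&(H<90)&(S>60),.155,.2); print("green",len(g),cv2.minAreaRect((g*1000).astype(np.float32)),np.percentile(P[:,2],95))
o,P=f((V>150)&(S<60),.145,.158); print("white",len(o))
for a,b in ((-.07,-.05),(-.05,-.03),(-.03,0),(0,.03)):
    k=(o[:,0]>a)&(o[:,0]<b); print(a,len(o[k]),"L",np.median(o[k&(o[:,1]>.015)][:,1]).round(4) if (k&(o[:,1]>.015)).any() else None,"R",np.median(o[k&(o[:,1]<-.015)][:,1]).round(4) if (k&(o[:,1]<-.015)).any() else None)
k=(abs(o[:,1])<.02); print("near end x",np.median(o[k][:,0]))
m=(P[:,2]>0); print("z white",np.median(P[:,2]))
cv2.imwrite("pics/w8c.png",cv2.resize(s["frame"][180:310,170:350],None,fx=4,fy=4,interpolation=3))
```

```text
green 2165 ((-7.058208465576172, -0.41327667236328125), (90.65806579589844, 44.1761589050293), 0.745499312877655) 0.18604166140730324
white 645
-0.07 318 L 0.031 R -0.0284
-0.05 94 L 0.0366 R -0.0314
-0.03 78 L 0.0365 R -0.057
0 65 L 0.0364 R -0.0571
near end x -0.062464483945378735
z white 0.15093581926641017
```

View pics/w8c.png

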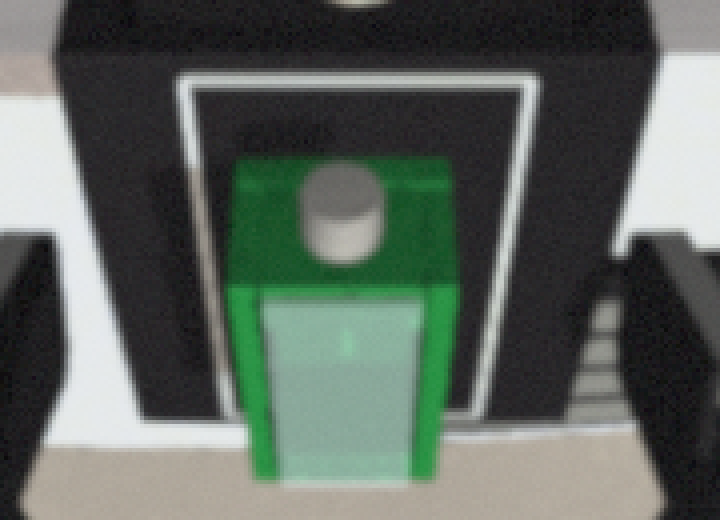

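Holder is released inside the outline: about 3 mm off centre with 9 mm margin each side, yaw within 1 degree, upright. Next I measure the control box.

Run:
```python
from h import *
s=vision.snapshot("top"); f=s["frame"]; cv2.imwrite("pics/t1.png",cv2.resize(f[195:270,135:225],None,fx=7,fy=7,interpolation=3))
for n in ("jog_up_top","jog_down_top"):
  for r in models.spot_point("top",n)[:3]: X=w(s,r["position"]); print(n,round(r["score"],2),X.round(4),proj(s,X).round(1))
v,u=np.mgrid[200:262,142:215]; v=v.ravel();u=u.ravel(); P=np.array([pix(s,a,b) for a,b in zip(u,v)])
k=(P[:,2]>.03)&(P[:,2]<.125); Q=P[k]
# ransac plane with tilt 34
rng=np.random.default_rng(0);best=(0,)
for i in range(2000):
    a=Q[rng.choice(len(Q),3,False)]; n=np.cross(a[1]-a[0],a[2]-a[0]); L_=np.linalg.norm(n)
    if L_<1e-6: continue
    n/=L_; n*=np.sign(n[2]); 
    if abs(np.degrees(np.arccos(n[2]))-34)>6: continue
    c=(abs((Q-a[0])@n)<.003).sum()
    if c>best[0]: best=(c,n,a[0])
c,n,a0=best; I=Q[abs((Q-a0)@n)<.003]; m=I.mean(0); n=np.linalg.svd(I-m)[2][2]; n*=np.sign(n[2])
print("plane",len(I),n.round(3),"tilt",np.degrees(np.arccos(n[2])),"yaw",np.degrees(np.arctan2(-n[1],-n[0])))
up=np.array([-n[0],-n[1],0]);up/=np.linalg.norm(up); ys=np.cross(n,np.cross([0,0,1],n)); 
xs=np.cross(np.cross(n,[0,0,1]),n); xs=np.cross(np.array([-up[1],up[0],0]),n); 
yl=np.array([-up[1],up[0],0]); r=cv2.minAreaRect((np.c_[I@xs,I@yl]*1000).astype(np.float32)); print("face rect",r)
hsv=cv2.cvtColor(f,cv2.COLOR_BGR2HSV);H,S,V=[hsv[...,i].astype(int) for i in range(3)]
ye=(H>18)&(H<35)&(S>110)&(V>90); vv,uu=np.nonzero(ye); kk=(uu<172)&(uu>150)&(vv>215)&(vv<250); print("yellow px",uu[kk].mean(),vv[kk].mean(),kk.sum()); 
Y=np.array([pix(s,a,b) for a,b in zip(uu[kk],vv[kk])]); d=(Y-m)@n; print("heights",np.percentile(d,[10,50,90]).round(4)); print(Y[d>.013].mean(0).round(4),(d>.013).sum())
```

```text
jog_up_top 0.63 [0.4219 0.3481 0.0985] [166.5 232. ]
jog_up_top 0.52 [0.603  0.0916 0.1708] [241.  180.2]
jog_down_top 0.62 [0.6019 0.0928 0.1732] [240.6 180.4]
plane 855 [-0.495 -0.273  0.825] tilt 34.38360984695842 yaw 28.871797242831246
face rect ((467.03021240234375, 69.1448974609375), (133.63751220703125, 168.52816772460938), 0.5295224785804749)
yellow px 166.0701754385965 232.01754385964912 57
heights [0.0046 0.0155 0.0201]
[0.4214 0.3406 0.1374] 40
```

View pics/t1.png

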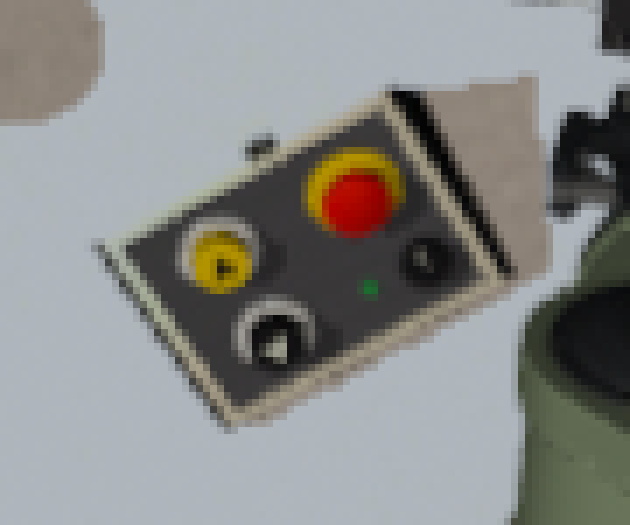

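```bash
cat > fit2.py <<'E'
from fit import *
import fit
st=status.sense()
fit.D=[D[0],([-1.022,.22,.204,2.355,.503,.496,-.064],[.359,.1893,.1934],[-.673,.701,-.024,.236]),
([.199,.566,-1.089,2.429,1.134,.968,-.466],[.344,.0616,.1264],[-.594,.786,-.007,.172]),
([1.203,.773,-1.297,2.206,1.514,.768,.229],[.5066,-.2,.1567],[-.66,.704,.058,.256]),
([1.089,1.049,-1.135,2.25,1.944,.862,-.04],[.5052,-.1947,.0282],[-.663,.703,.063,.249]),
([1.3,.657,-1.376,2.269,1.394,.709,.296],[.4694,-.1867,.19],[-.662,.704,.064,.25]),
([1.193,.408,-1.468,2.326,1.112,.591,.376],[.4497,-.0588,.2386],[-.681,.696,.116,.196]),
([.601,.472,-1.321,2.285,1.26,.772,-.08],[.4705,.0979,.2196],[-.684,.693,.138,.18]),
(st["joint_pos"],st["ee_pos"],st["eef_rot"])]
SG=(-1,1,-1,1,-1,1,-1)
def fk2(q,par):
    R=Rn.identity(); p=np.zeros(3); o=par[:7]; off=par[7:31].reshape(8,3)
    for i,a in enumerate('zyzyzyz'):
        p=p+R.apply(off[i]); R=R*Rn.from_euler(a,SG[i]*q[i]+o[i])
    return p+R.apply(off[7]),R
def res2(par):
    r=[]
    for q,p,e in fit.D:
        P,R=fk2(q,par); M=toolR(e).as_matrix(); F=R.as_matrix(); r+=list(P-p)+list(.3*(F[:,2]-M[:,1]))+list(.3*(F[:,0]-M[:,0]))
    return np.r_[r,1e-3*(par-X0)]
X0=np.zeros(31); X0[6]=-1.5708; off=X0[7:].reshape(8,3); off[1,2]=.397; off[3,2]=.5; off[5,2]=.43; off[7,2]=.35
X0=X0.copy()
f=least_squares(res2,X0); np.save("par.npy",f.x); print(np.sqrt(np.mean(f.fun[:-31]**2)),f.x[:7].round(3)); print(f.x[7:].reshape(8,3).round(4))
E
python3 fit2.py
cat > ik.py <<'E'
from h import *
from scipy.optimize import least_squares
SG=(-1,1,-1,1,-1,1,-1); PAR=np.load("par.npy")
def fk(q):
    R=Rn.identity(); p=np.zeros(3); o=PAR[:7]; off=PAR[7:31].reshape(8,3)
    for i,a in enumerate('zyzyzyz'):
        p=p+R.apply(off[i]); R=R*Rn.from_euler(a,SG[i]*q[i]+o[i])
    return p+R.apply(off[7]),R
LO=np.array([-2.91,-.3,-1.5,.17,-1.26,.16,-2.52]);HI=np.array([2.91,2.13,1.42,2.43,4.41,1.93,2.52])
def ik(p,R,q0,reg=.01):
    M=R.as_matrix()
    def f(q):
        P,F=fk(q); F=F.as_matrix()
        return np.r_[P-p,.3*(F[:,2]-M[:,1]),.3*(F[:,0]-M[:,0]),reg*.1*(q-q0)]
    s=least_squares(f,np.clip(q0,LO+.03,HI-.03),bounds=(LO+.02,HI-.02)); P,F=fk(s.x)
    return s.x,np.linalg.norm(P-p),np.linalg.norm(s.fun[:9])
E
python3 - <<'E'
from path import *
K=np.array([.422,.346,.0985])
rng=np.random.default_rng(0)
for lean in (.6,.52,.45,.35):
  for yaw in (.5,.35,.7):
    R=Rt(yaw,lean); p=K-R.apply([0,.022,0]); b=9;bx=None
    for i in range(8):
        x,e,f=ik(p,R,np.array([.2,.5,-1,2.2,1.2,.8,0])+rng.normal(0,.5,7))
        if f<b: b=f;bx=x
    print(lean,yaw,b.round(4),bx.round(2))
E
```

```text
0.00012406078942909976 [-1.000e-03 -0.000e+00  0.000e+00  1.000e-03 -0.000e+00 -1.000e-03
 -1.571e+00]
[[ 4.000e-04 -1.000e-04 -3.790e-02]
 [-1.000e-04 -1.050e-02  3.591e-01]
 [-6.000e-04 -1.050e-02  1.580e-02]
 [-3.000e-04 -1.880e-02  5.158e-01]
 [ 9.000e-04 -1.880e-02 -5.100e-03]
 [-1.600e-03 -1.300e-03  4.249e-01]
 [ 5.000e-04 -1.300e-03 -2.010e-02]
 [-2.900e-03 -7.000e-04  3.299e-01]]
0.6 0.5 0.0 [-0.06  0.83 -1.18  2.35  1.92  1.   -0.49]
0.6 0.35 0.0 [-0.2   0.76 -1.06  2.33  1.84  1.   -0.66]
0.6 0.7 0.0 [-0.07  0.71 -1.    2.36  2.08  0.7  -0.44]
0.52 0.5 0.0 [ 0.09  1.07 -1.48  2.29  1.78  1.26 -0.23]
0.52 0.35 0.0 [-0.01  0.98 -1.37  2.27  1.73  1.23 -0.43]
0.52 0.7 0.0 [ 0.01  0.76 -1.12  2.3   1.84  0.73 -0.18]
0.45 0.5 0.0 [-0.02  0.81 -1.2   2.24  1.64  0.9  -0.22]
0.45 0.35 0.0 [ 0.    0.95 -1.35  2.22  1.63  1.16 -0.34]
0.45 0.7 0.0 [-0.02  0.72 -1.06  2.25  1.66  0.66 -0.04]
0.35 0.5 0.0 [-0.22  0.62 -0.85  2.17  1.35  0.6  -0.01]
0.35 0.35 0.0 [ 0.04  1.   -1.42  2.15  1.52  1.2  -0.19]
0.35 0.7 0.0 [-0.09  0.67 -0.97  2.17  1.38  0.6   0.22]
```

Run:
```python
from path import *
V=(np.array([.42,.33,.22]),Rt(.5,.45)); m=(np.array([.45,.2,.25]),Rt(.2,.45))
path([m,V]); a,b=plan(*m,6); plan(*V,10,a,b)
```

```text
[0.45 0.2  0.25] worst 0.0 maxdq 0.02 [ 0.49  0.47 -1.43  2.23  1.16  0.81  0.1 ]
[0.42 0.33 0.22] worst 0.0 maxdq 0.04 [ 0.15  0.61 -1.36  2.17  1.3   0.85  0.09]
n 6 travel [[-0.025, -0.018, 0.055], [-0.023, -0.017, 0.056], [-0.021, -0.016, 0.057], [-0.019, -0.015, 0.058], [-0.016, -0.014, 0.059], [-0.014, -0.012, 0.059]] 
angular [0.024, -0.05, 0.0] end [0.4501 0.1999 0.25  ] err [-0.     0.001  0.001] max 0.059 norm mm 18.911901014969384 deg 2.484322266040588
n 10 travel [[-0.005, 0.008, 0.045], [-0.004, 0.009, 0.044], [-0.003, 0.01, 0.044], [-0.002, 0.01, 0.044], [-0.001, 0.011, 0.044], [0.001, 0.011, 0.044], [0.002, 0.012, 0.044], [0.003, 0.013, 0.044], [0.004, 0.013, 0.044], [0.004, 0.014, 0.044]] 
angular [0.017, -0.034, 0.0] end [0.4198 0.33   0.2201] err [-0.003 -0.002  0.001] max 0.045 norm mm 13.903956271507761 deg 1.7120074140801576
```

Request:
step_arm(travel=[[-0.025,-0.018,0.055],[-0.023,-0.017,0.056],[-0.021,-0.016,0.057],[-0.019,-0.015,0.058],[-0.016,-0.014,0.059],[-0.014,-0.012,0.059]], angular=[[0.024,-0.05,0],[0.024,-0.05,0],[0.024,-0.05,0],[0.024,-0.05,0],[0.024,-0.05,0],[0.024,-0.05,0]], jaw=[60,40,20,0,0,0])

```text
t: 14.75
ee_pos: [0.4487, 0.2019, 0.2503]
eef_rot: [0.702, -0.67, -0.228, -0.086]
ft_force: [0.3, -0.5, 0.6]
width: 0.001
```

Request:
step_arm(travel=[[-0.005,0.008,0.045],[-0.004,0.009,0.044],[-0.003,0.01,0.044],[-0.002,0.01,0.044],[-0.001,0.011,0.044],[0.001,0.011,0.044],[0.002,0.012,0.044],[0.003,0.013,0.044],[0.004,0.013,0.044],[0.004,0.014,0.044]], angular=[[0.017,-0.034,0],[0.017,-0.034,0],[0.017,-0.034,0],[0.017,-0.034,0],[0.017,-0.034,0],[0.017,-0.034,0],[0.017,-0.034,0],[0.017,-0.034,0],[0.017,-0.034,0],[0.017,-0.034,0]], jaw=[0,0,0,0,0,0,0,0,0,0])

```text
t: 15.58
ee_pos: [0.4184, 0.3317, 0.2201]
eef_rot: [0.708, -0.627, -0.325, 0.019]
ft_force: [0.4, -0.1, 0.1]
width: 0.0002
```

```bash
cat > key.py <<'E'
from h import *
import sys
s=wsnap(sys.argv[1]); st=s["st"]; print(st["joint_pos"].round(3),st["ee_pos"].round(4),st["t"],st["width"])
for n in ("jog_up_top","jog_down_top"):
  for r in models.spot_point("wrist",n)[:2]: print(n,round(r["score"],2),w2w(s,r["position"]).round(4))
P,u,v=wcloud(s,np.ones(s["range_z"].shape,bool)); 
hsv=cv2.cvtColor(s["frame"],cv2.COLOR_BGR2HSV);H,S,V=[hsv[...,i].astype(int) for i in range(3)]
K=np.array([.422,.346,.0985]); n0=np.array([-.559*.876,-.559*.483,.829])
d=(P-K)@n0; lat=np.linalg.norm((P-K)-d[:,None]*n0,axis=1)
k=(abs(d+.018)<.006)&(lat<.16)&(P[:,2]>.02)
I=P[k]; 
for _ in range(5):
    m=I.mean(0); n=np.linalg.svd(I-m,full_matrices=False)[2][2]; n*=np.sign(n[2]); I=P[(abs((P-m)@n)<.002)&(lat<.16)&(P[:,2]>.02)]
print("plane",len(I),n.round(4),"tilt",np.degrees(np.arccos(n[2])).round(2),"yaw",np.degrees(np.arctan2(-n[1],-n[0])).round(2))
h=(P-m)@n
hv=H[v,u];sv=S[v,u]
y=(hv>18)&(hv<36)&(sv>110)&(lat<.03)
print("yellow h",np.percentile(h[y],[10,50,90]).round(4),y.sum())
t=y&(h>.014); Q=P[t]; print("key top mean",Q.mean(0).round(4),t.sum(), "h",np.median(h[t]).round(4))
# disc at top height within lat
t=(abs(h-.018)<.003)&(lat<.03); Q=P[t]
yl=np.cross([0,0,1],-np.array([n[0],n[1],0])); yl=np.array([n[1],-n[0],0]); yl/=np.linalg.norm(yl); xs=np.cross(yl,n)
c,r=cv2.minEnclosingCircle((np.c_[(Q-K)@xs,(Q-K)@yl]*1000).astype(np.float32)); print("disc",np.round(c,1),r,len(Q)); C=K+xs*c[0]/1e3+yl*c[1]/1e3; C=C+n*(np.median(h[t])-(C-m)@n); print("centre",C.round(4))
E
python3 key.py w9
```

```text
[ 0.149  0.604 -1.346  2.174  1.298  0.837  0.09 ] [0.4184 0.3317 0.2201] 15.5833 0.00019805506232973793
jog_up_top 0.62 [0.4204 0.3477 0.0992]
jog_down_top 0.95 [0.3773 0.3252 0.068 ]
plane 21638 [-0.4855 -0.2758  0.8296] tilt 33.94 yaw 29.6
yellow h [0.0162 0.0172 0.018 ] 832
key top mean [0.4201 0.3491 0.099 ] 832 h 0.0172
disc [0.2 3.9] 14.195940017700195 960
centre [0.4199 0.3493 0.099 ]
```

View pics/w9.png

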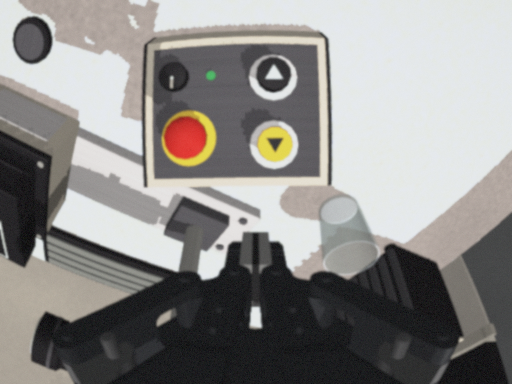

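```bash
cat > pk.py <<'E'
from path import *
K=np.array([.420,.3492,.099]); Rk=Rt(.517,.593)
def kp(d): return K-Rk.apply([0,.022+d,0]),Rk
E
python3 - <<'E'
from pk import *
for nm in ("beaker",):
    s=vision.snapshot("top")
    for r in models.spot_point("top",nm)[:2]: print(nm,r["score"],w(s,r["position"]).round(3))
path([kp(.03),kp(.005),kp(-.006)])
a,b=plan(*kp(.03),10); plan(*kp(.006),5,a,b)
E
```

```text
beaker 0.78 [ 0.524  0.522 -0.004]
[0.395 0.335 0.142] worst 0.0 maxdq 0.06 [-0.02  0.76 -1.24  2.37  1.83  0.96 -0.45]
[0.407 0.342 0.121] worst 0.0 maxdq 0.01 [-0.05  0.82 -1.2   2.35  1.89  0.99 -0.46]
[0.412 0.345 0.112] worst 0.0 maxdq 0.0 [-0.05  0.85 -1.18  2.34  1.92  0.99 -0.47]
n 10 travel [[-0.017, 0.021, 0.005], [-0.017, 0.02, 0.005], [-0.018, 0.02, 0.005], [-0.018, 0.02, 0.005], [-0.018, 0.02, 0.005], [-0.018, 0.019, 0.006], [-0.019, 0.019, 0.005], [-0.019, 0.019, 0.006], [-0.019, 0.019, 0.006], [-0.02, 0.018, 0.005]] 
angular [0.001, -0.002, -0.018] end [0.3947 0.3348 0.1422] err [-0.002 -0.    -0.001] max 0.021 norm mm 8.259539938761723 deg 0.8194925039527128
n 5 travel [[0.0, 0.016, -0.0], [0.0, 0.016, -0.0], [0.0, 0.016, -0.0], [0.0, 0.016, 0.0], [0.0, 0.016, 0.0]] 
angular [-0.001, -0.0, -0.0] end [0.4064 0.3414 0.1223] err [ 0.002 -0.    -0.001] max 0.016 norm mm 4.8 deg 0.02488967318024137
```

Request:
step_arm(travel=[[-0.017,0.021,0.005],[-0.017,0.02,0.005],[-0.018,0.02,0.005],[-0.018,0.02,0.005],[-0.018,0.02,0.005],[-0.018,0.019,0.006],[-0.019,0.019,0.005],[-0.019,0.019,0.006],[-0.019,0.019,0.006],[-0.02,0.018,0.005],[0,0,0]], angular=[[0.001,-0.002,-0.018],[0.001,-0.002,-0.018],[0.001,-0.002,-0.018],[0.001,-0.002,-0.018],[0.001,-0.002,-0.018],[0.001,-0.002,-0.018],[0.001,-0.002,-0.018],[0.001,-0.002,-0.018],[0.001,-0.002,-0.018],[0.001,-0.002,-0.018],[0,0,0]], jaw=[0,0,0,0,0,0,0,0,0,0,0])

```text
t: 16.75
ee_pos: [0.3944, 0.3339, 0.141]
eef_rot: [0.707, -0.601, -0.372, -0.026]
ft_force: [0.5, -0.2, -1.8]
width: 0.0
```

```bash
python3 key.py w10
python3 - <<'E'
from pk import *
plan(*kp(.005),5)
E
```

```text
[-0.032  0.749 -1.221  2.372  1.839  0.943 -0.464] [0.3944 0.3339 0.141 ] 16.75 3.7842247999760445e-05
jog_up_top 0.7 [0.4183 0.3484 0.1002]
jog_down_top 0.57 [0.3767 0.3264 0.0695]
plane 33483 [-0.4865 -0.2763  0.8288] tilt 34.02 yaw 29.59
yellow h [0.0135 0.0169 0.018 ] 1103
key top mean [0.4156 0.3471 0.0974] 983 h 0.017
disc [-0.4  3.8] 14.292619705200195 1046
centre [0.4196 0.349  0.0986]
n 5 travel [[-0.0, 0.017, 0.0], [-0.001, 0.017, 0.0], [-0.0, 0.016, 0.001], [-0.001, 0.017, 0.0], [-0.0, 0.016, 0.001]] 
angular [-0.0, -0.0, -0.0] end [0.4068 0.3418 0.1215] err [-0.001 -0.001 -0.001] max 0.017 norm mm 5.108815909777921 deg 0.022579333810118257
```

View pics/w10.png

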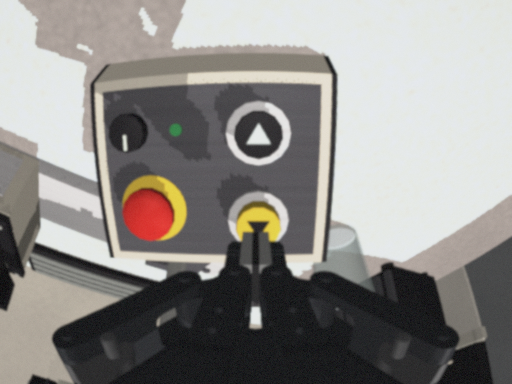

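Finger tips (about (257,240)) are lined up over the yellow key (258,222), with the black key well clear at (258,133). Closing in.

Request:
step_arm(travel=[[0,0.017,0],[0,0.017,0],[-0.001,0.017,0],[0,0.017,0.001],[0,0.016,0],[0,0.006,0],[0,0,0]], angular=[[0,0,0],[0,0,0],[0,0,0],[0,0,0],[0,0,0],[0,0,0],[0,0,0]], jaw=[0,0,0,0,0,0,0])

```text
t: 17.48
ee_pos: [0.4079, 0.3424, 0.1189]
eef_rot: [0.707, -0.601, -0.372, -0.026]
ft_force: [0.4, -0.8, -0.4]
width: -0.0003
```

```bash
cat > f.py <<'E'
from pk import *
st=status.sense(); n=-Rk.apply([0,1,0]); F=st["ft_force"]; tip=st["ee_pos"]+toolR(st["eef_rot"]).apply([0,.022,0]); d=tip-K
print("t",st["t"],"F",F.round(2),"Fn",(F@n).round(2),"tip above key est mm",(d@n*1e3).round(2),"lat up/left",(Rk.inv().apply(d)*1e3).round(1))
E
python3 f.py
```

```text
t 17.4833 F [ 0.39 -0.79 -0.41] Fn -0.31 tip above key est mm 2.29 lat up/left [-0.4 -2.3  0.1]
```

Request:
step_arm(travel=[[0,0.004,0],[0,0,0]], angular=[[0,0,0],[0,0,0]], jaw=[0,0])

```text
t: 17.65
ee_pos: [0.4084, 0.3427, 0.1185]
eef_rot: [0.707, -0.6, -0.372, -0.027]
ft_force: [0.2, -0.3, 0.2]
width: 0.0002
```

```bash
python3 f.py
```

```text
t 17.65 F [ 0.17 -0.29  0.24] Fn 0.2 tip above key est mm 1.54 lat up/left [-0.1 -1.5  0.1]
```

Request:
step_arm(travel=[[0,0.015,0],[0,0.014,0],[0,0,0]], angular=[[0,0,0],[0,0,0],[0,0,0]], jaw=[0,0,0])

```text
t: 17.9
ee_pos: [0.4122, 0.3451, 0.112]
eef_rot: [0.707, -0.6, -0.374, -0.027]
ft_force: [-19.7, -20.4, 42.9]
width: 0.0002
```

```bash
python3 f.py
```

```text
t 17.9 F [-19.69 -20.37  42.89] Fn 50.76 tip above key est mm -6.3 lat up/left [0.  6.3 0.4]
```

Request:
step_arm(travel=[[0,-0.005,0],[0,0,0]], angular=[[0,0,0],[0,0,0]], jaw=[0,0])

```text
t: 18.07
ee_pos: [0.4119, 0.3448, 0.1127]
eef_rot: [0.707, -0.6, -0.373, -0.027]
ft_force: [-2.7, -1.2, 4.3]
width: 0.0001
```

```bash
python3 f.py
```

```text
t 18.0667 F [-2.74 -1.24  4.35] Fn 5.28 tip above key est mm -5.47 lat up/left [0.  5.5 0.2]
```

Request:
step_arm(travel=[[0,0,0],[0,0,0],[0,0,0],[0,0,0],[0,0,0],[0,0,0],[0,0,0],[0,0,0],[0,0,0],[0,0,0],[0,0,0],[0,0,0]], angular=[[0,0,0],[0,0,0],[0,0,0],[0,0,0],[0,0,0],[0,0,0],[0,0,0],[0,0,0],[0,0,0],[0,0,0],[0,0,0],[0,0,0]], jaw=[0,0,0,0,0,0,0,0,0,0,0,0])

```text
t: 19.07
ee_pos: [0.412, 0.3449, 0.1125]
eef_rot: [0.707, -0.6, -0.372, -0.027]
ft_force: [-2.3, -0.6, 5.5]
width: 0.0004
```

```bash
python3 f.py
cat > lift.py <<'E'
from h import *
import sys
s=vision.snapshot("scene"); t=status.sense()["t"]; cv2.imwrite(f"pics/{sys.argv[1]}.png",cv2.resize(s["frame"][140:270,210:340],None,fx=5.5,fy=5.5,interpolation=3))
v,u=np.mgrid[150:260,225:300]; P=np.array([pix(s,a,b) for a,b in zip(u.ravel(),v.ravel())])
q=P[:,:2]-[.6035,.092]; k=(abs(q[:,0])<.065)&(q[:,1]>.035)&(q[:,1]<.055)&(P[:,2]>.14)&(P[:,2]<.24)
z=P[k,2]; print("t",t,"stage z",np.median(z).round(4),k.sum(),"lift",(np.median(z)-.150).round(4))
k=(abs(q[:,0])<.03)&(abs(q[:,1])<.012)&(P[:,2]>.17)&(P[:,2]<.28); print("glass z",np.median(P[k,2]).round(4),k.sum())
E
python3 lift.py s6
```

```text
t 19.0667 F [-2.3  -0.63  5.53] Fn 5.88 tip above key est mm -5.73 lat up/left [0.  5.7 0.2]
t 19.1167 stage z 0.167 195 lift 0.017
glass z 0.203 111
```

Request:
step_arm(travel=[[0,0,0],[0,0,0],[0,0,0],[0,0,0],[0,0,0],[0,0,0],[0,0,0],[0,0,0],[0,0,0],[0,0,0],[0,0,0],[0,0,0]], angular=[[0,0,0],[0,0,0],[0,0,0],[0,0,0],[0,0,0],[0,0,0],[0,0,0],[0,0,0],[0,0,0],[0,0,0],[0,0,0],[0,0,0]], jaw=[0,0,0,0,0,0,0,0,0,0,0,0])

```text
t: 20.12
ee_pos: [0.412, 0.3449, 0.1125]
eef_rot: [0.707, -0.6, -0.372, -0.027]
ft_force: [-2.5, -2.1, 4.7]
width: -0.0002
```

```bash
python3 f.py; python3 lift.py s7
```

```text
t 20.1167 F [-2.46 -2.15  4.69] Fn 5.68 tip above key est mm -5.74 lat up/left [0.  5.7 0.2]
t 20.1667 stage z 0.1783 205 lift 0.0283
glass z 0.2148 116
```

Request:
step_arm(travel=[[0,0,0],[0,0,0],[0,0,0],[0,0,0],[0,0,0],[0,0,0],[0,0,0],[0,0,0],[0,0,0],[0,0,0],[0,0,0],[0,0,0]], angular=[[0,0,0],[0,0,0],[0,0,0],[0,0,0],[0,0,0],[0,0,0],[0,0,0],[0,0,0],[0,0,0],[0,0,0],[0,0,0],[0,0,0]], jaw=[0,0,0,0,0,0,0,0,0,0,0,0])

```text
t: 21.17
ee_pos: [0.412, 0.3449, 0.1125]
eef_rot: [0.707, -0.6, -0.372, -0.027]
ft_force: [-2.5, -1.8, 4.9]
width: 0.0
```

Request:
step_arm(travel=[[0,0,0],[0,0,0],[0,0,0],[0,0,0],[0,0,0],[0,0,0],[0,0,0],[0,0,0],[0,0,0],[0,-0.06,0],[0,-0.06,0],[0,-0.06,0]], angular=[[0,0,0],[0,0,0],[0,0,0],[0,0,0],[0,0,0],[0,0,0],[0,0,0],[0,0,0],[0,0,0],[0,0,0],[0,0,0],[0,0,0]], jaw=[0,0,0,0,0,0,0,0,0,0,0,0])

```text
t: 22.17
ee_pos: [0.3853, 0.3295, 0.1573]
eef_rot: [0.707, -0.601, -0.372, -0.026]
ft_force: [0.6, 0.9, 0.4]
width: -0.0002
```

```bash
python3 f.py; python3 lift.py s8
```

```text
t 22.1667 F [0.59 0.92 0.38] Fn -0.22 tip above key est mm 48.65 lat up/left [ -0.5 -48.6   0.1]
t 22.2167 stage z 0.1996 202 lift 0.0496
glass z 0.2357 115
```

View pics/s8.png

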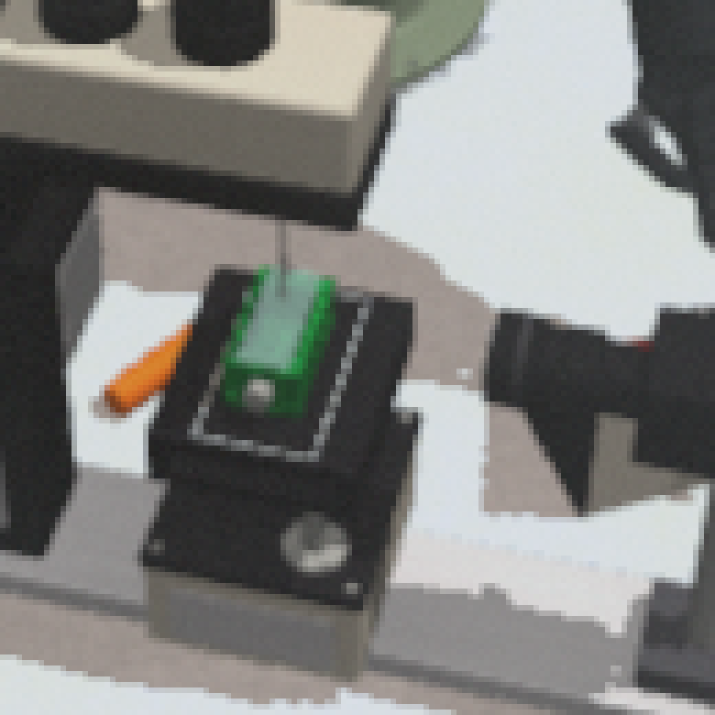

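Request:
step_arm(travel=[[0,-0.03,0],[0,-0.02,0],[0,0,0],[0,0,0],[0,0,0],[0,0,0]], angular=[[0,0,0],[0,0,0],[0,0,0],[0,0,0],[0,0,0],[0,0,0]], jaw=[0,0,0,0,0,0])

```text
t: 22.72
ee_pos: [0.3786, 0.3255, 0.1693]
eef_rot: [0.707, -0.601, -0.372, -0.026]
ft_force: [0.4, 0.2, -0.5]
width: 0.0
```

```bash
python3 f.py; python3 lift.py s9
python3 - <<'E'
from h import *
s=vision.snapshot("top")
for n in ("holder_blue_c","holder_orange_c","holder_green_c","lens_cap","driver"):
    for r in models.spot_point("top",n)[:2]: print(n,round(r["score"],2),w(s,r["position"]).round(3))
print(manip.close_job())
E
```

```text
t 22.7167 F [ 0.43  0.24 -0.5 ] Fn -0.69 tip above key est mm 62.96 lat up/left [ -0.3 -63.   -0.1]
t 22.7667 stage z 0.1997 204 lift 0.0497
glass z 0.2355 114
holder_blue_c 0.64 [ 0.549 -0.424  0.016]
holder_blue_c 0.27 [ 0.464  0.069 -0.004]
holder_orange_c 0.8 [ 0.507 -0.314  0.017]
holder_orange_c 0.31 [ 0.777 -0.14  -0.002]
holder_green_c 0.89 [ 0.358 -0.243  0.024]
holder_green_c 0.59 [0.6   0.091 0.218]
lens_cap 0.75 [ 0.463  0.068 -0.005]
driver 0.45 [ 0.413 -0.005 -0.005]
the job is handed in; nothing more can be done
None
```

The small green holder stands on the stage inside the white outline and the stage has carried it up to just below the needle. I handed the job in at about 22.8 s of the 58 s allowed.

- **Placement:** The holder is about 3 mm off the outline's centre across it, leaving about 9 mm each side. Its length is within about 1° of the outline's, and the contact force on setting it down was about 9 N. I let go and backed the arm clear before going to the key.
- **Key hold:** I held the yellow key past half travel for about 4.1 s without a break, then released it. The stage now reads 0.0497 m of lift and stayed there (0.0496 m half a second earlier). The glass is at 0.2355 m, about 14 mm below the needle tip.
- **Left alone:** The black key was never approached. The blue and orange holders, the larger green one and the lens cap read the same positions as at the start. The tool was 63 mm off the key with no contact force at hand-in.

**What went wrong:**
- An early transit move ran into joint 4's limit and missed its target pose; I re-planned from there.
- The first press drove the key to its stop with about 51 N at the fingertips for roughly a tenth of a second. I backed off to 5–6 N, keeping the key down past half travel. It passes the 40 N figure, which is stated for the arm and gripper body, so I can't say how it will be judged.

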